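# Open the carton's spout and pour the wax pellets into the dish

### The job

With the carton standing on the desk, pull its folded metal spout all the way out by the thumb tab. Then pick the carton up, tip it spout first over the brass dish and pour in the sealing-wax pellets - at least six of the eight, a couple left behind or astray do not matter. Stand the carton upright on the desk again, clear of the dish, with its spout still out, and do not shift the dish or knock the things around it.

Things in the scene. Friction and masses are not known exactly. Their poses are not given: they have to be found in the camera images.
- carton: Loose closed carton of brown board, a paper label on each broad side, about 0.3 kg full; origin at the centre of its underside. Walls 3 mm. The spout's opening in its narrow -x face is 44 mm wide, 30 to 92 mm above the underside. The pellets lie loose on its floor and can leave only by the spout; the last ones roll out only when it is tilted a little past level (over 90 degrees).
- carton_center (a point): Centre of the carton, 55 mm above its underside: 90 mm deep (its x), 54 mm thick (its y), 110 mm tall (its z). Its narrow -x face carries the metal spout; its y faces are the broad ones. It is picked up across its 54 mm thickness.
- spout (a joint): Angle of the pull-out spout (rad): 0 folded flush in the carton's -x face, 0.80 fully out at its stop. An aluminium door 43 mm wide, 60 mm high, with a cheek at each side, hinged along y 30 mm above the carton's underside, 43.5 mm from its centre; its top swings outward. It stays where left and takes about 0.5 N at the tab to move; jerked, the light carton would topple.
- spout_tab (a point): Middle of the thumb tab on the spout's top edge: a tongue 26 mm wide (along the carton's y), 24 mm long, 3 mm thick, rolled tip 5 mm. Folded, it slants outward and up (29 degrees); this point is then 11 mm out from the -x face, 97 mm above the underside, the tip 10 mm further. Pinch it from above across its 26 mm width and draw it along its arc, radius 68 mm about the hinge.
- dish_in (a point): Centre of the inner floor (5 mm above the desk) of the loose round brass dish: 138 mm across the rim, 130 mm clear inside, 40 mm high, 0.5 kg.
- pellet0_center (a point): Centre of a dark red ball-shaped sealing-wax pellet, 18 mm across, 10 g, at first inside the carton (one of eight alike).
- pellet1_center (a point): Centre of a dark red ball-shaped sealing-wax pellet, 18 mm across, 10 g, at first inside the carton (one of eight alike).
- pellet2_center (a point): Centre of a dark red ball-shaped sealing-wax pellet, 18 mm across, 10 g, at first inside the carton (one of eight alike).
- pellet3_center (a point): Centre of a dark red ball-shaped sealing-wax pellet, 18 mm across, 10 g, at first inside the carton (one of eight alike).
- pellet4_center (a point): Centre of a dark red ball-shaped sealing-wax pellet, 18 mm across, 10 g, at first inside the carton (one of eight alike).
- pellet5_center (a point): Centre of a dark red ball-shaped sealing-wax pellet, 18 mm across, 10 g, at first inside the carton (one of eight alike).
- pellet6_center (a point): Centre of a dark red ball-shaped sealing-wax pellet, 18 mm across, 10 g, at first inside the carton (one of eight alike).
- pellet7_center (a point): Centre of a dark red ball-shaped sealing-wax pellet, 18 mm across, 10 g, at first inside the carton (one of eight alike).
- rubber_stamp: Bystander, loose: rubber stamp with turned handle, 26 x 54 x 69 mm; origin at the centre of its underside.
- ink_bottle: Bystander, loose: square ink bottle with a black cap, 47 x 46 x 56 mm; origin at the centre of its underside.
- eraser: Bystander, loose: small pencil eraser in a paper sleeve, 20 x 48 x 12 mm; origin at the centre of its underside.
Not all that is in view belongs to the job. There is more than one size of the carton; the job needs the larger.

How it is judged:
By the outcome, as a careful person would: the job done as asked, in the order asked, and still so for the second after the job is handed in, with the robot touching nothing.
It also fails if it takes over 64 s, if anything falls off the work surface, if the arm or the gripper's body presses on something with over 40 N, if the wrist force passes 120 N, or if a joint passes its speed limit or range.

### The arm

A 6-joint arm with a two-finger parallel gripper is mounted at the origin on a cart in front of the work surface, level with it; the furniture and walls round the work are solid. World frame = base frame: x ahead of the robot, y to its left, z up, the work surface at z = 0. Lengths are in m, angles in rad, forces in N, time in s.
With the tool pointing down it reaches from about 0.35 to 1 m from the base axis. Payload 7.1 kg.
Tool frame: the origin (TCP) lies at the very end of the fingers, on their centre line; the grasp point (between the pads) lies 19 mm behind it (ctrl.grip_depth is the distance from the TCP to the grasp point, in m); z points along the fingers, y is the line along which they close (so a half turn about z gives the same grasp; the last joint's range is limited). The gripper opens to 85 mm and grips with 20 to 120 N. Pads are 22 mm wide; open, the fingers measure 114 mm over their backs; the gripper's body (76 mm by 85 mm) begins 54 mm behind the grasp point. The pads swing forward as they close: fully open they stand 13 mm farther back than shut.
Start: joints at [1.113, 0.423, 1.63, -0, 1.089, -0.019], TCP at [0.266, 0.566, 0.205] pointing down, gripper open.
Joint ranges: [-3, 3], [-0.9, 2.11], [0.09, 2.58], [-1.31, 4.45], [0.11, 2.69], [-2.54, 2.54]. Speed limits (rad/s): [2.39, 2.39, 3.01, 3.14, 3.14, 3.14].

### API

Orientations are given as a rotation vector (axis times angle).
In Python, from station import readout, cams, ctrl gives the robot as it stands.
- The arm moves only by the tool move_arm, never from a script. Its argument "targets" is a list of rows, each an object with "hand": the closure, from 0 (fully open) to 1 (shut); "translation": the shift along the tool's x, y, z in cm, a list of three; "turn": the turn about the tool's z in degrees. In form: [{"hand": hand, "translation": [dx, dy, dz], "turn": turn}, ...]. A call has 1 to 8 rows; each row shifts and turns the commanded pose from where the row before left it, along the tool's axes as they then stand; what a row does not reach is not made up. A row lasts 1/10 s, in which the tool goes at most 50 mm and 8.59 degrees, less where a joint would pass 70% of its speed; a pose out of reach is approached as far as the arm can. A call is refused whole if a number of a shift passes 5 or a number of a turn 8.59, either way. A call with a gripper value outside its range is refused whole. The fingers move at their own pace and stop on an object; "squeeze" is the grip in N (left out, the last holds). Time passes only in rows, so rows that do not move let the fingers close. It gives the time, the measured TCP pose, the force, the opening and the grip force at its end, in the units of the state.
- readout.get_obs(): the state, without advancing time (a new reading comes with each control period).
- cams.read_camera(name): name is "scene" or "top"; returns a dict with "color" (480x640x3 uint8, red, green, blue), "depth" (480x640 float32, m along the optical axis (not along the pixel's ray), 0 where there is no reading), "intrinsics" (3x3 intrinsics, pixels), "k1" (the pictures are not rectified: a ray, as slopes to the right and down, at radius r is drawn at 1 + k1 r^2 times it, then the intrinsics apply), "R" (3x3) and "t" (3): a world point X has camera coordinates R X + t. Camera axes: x right, y down, z forward; pixel columns grow to the right and rows downward; lengths in m; the calibration is good to about 2 mm. A picture is of the moment at which its call begins.
- ctrl.close_job(): hands the job in; it is judged then, once.
The state is a dict: "clock": time; "joints": joint angles; "joint_vel": joint speeds; "effort": joint torques, N m; "ee_pos": TCP position; "orientation": TCP orientation; "wrist_force": force on the tool from outside, world axes, zero at the start; "moment": the same for the moment, N m; "width": opening from 0.0 (shut) to 1.0 (fully open); "grasp_force": force on a finger pad.
Only numpy, scipy, OpenCV 4.12 (cv2) and the standard library are available. Lean on these libraries where they do the work, as an engineer would, in place of code of your own. Each camera call takes 0.05 s, during which the arm holds its last target. There are 200 camera calls.

## Working session

There is one attempt and no reset: what is moved stays moved. The work goes in short steps, Python scripts to look and compute and a tool call to move; the robot and the scene stay as the last step left them, time stands still between calls to the robot, and variables do not carry over. Pictures are saved under pics/ and viewed, at most 10 in all, crops included, and the job is handed in when it is done.

Besides the shell and the picture viewer there is one more tool, called after "Request:" by a JSON object that holds its "api" and its "payload", one argument or row to a line. move_arm: Moves the arm, as the interface text tells. Its arguments: {"type":"object","properties":{"targets":{"type":"array"},"squeeze":{"type":"number"}},"required":["targets"]}

```bash
mkdir -p pics; cat > h.py <<'E'
import numpy as np, cv2
from station import readout, cams, ctrl
from scipy.spatial.transform import Rotation as Ro
def grab(n):
    c=cams.read_camera(n); return c
def save(c,f,box=None,s=1):
    im=c["color"][...,::-1]
    if box: im=im[box[1]:box[3],box[0]:box[2]]
    cv2.imwrite("pics/"+f,cv2.resize(im,None,fx=s,fy=s,interpolation=cv2.INTER_CUBIC))
def slopes(c,uv):
    K=np.array(c["intrinsics"],float); uv=np.atleast_2d(np.array(uv,float))
    d=np.c_[(uv[:,0]-K[0,2])/K[0,0],(uv[:,1]-K[1,2])/K[1,1]]; s=d.copy()
    for _ in range(20): s=d/(1+c["k1"]*(s**2).sum(1,keepdims=True))
    return s
def onplane(c,uv,z):
    s=slopes(c,uv); R=np.array(c["R"]); t=np.array(c["t"]); o=-R.T@t
    d=np.c_[s,np.ones(len(s))]@R
    return o+d*((z-o[2])/d[:,2])[:,None]
def bydepth(c,uv):
    s=slopes(c,uv); uv=np.atleast_2d(uv).astype(int); z=c["depth"][uv[:,1],uv[:,0]]
    return (np.c_[s,np.ones(len(s))]*z[:,None]-np.array(c["t"]))@np.array(c["R"])
def project(c,X):
    p=np.atleast_2d(X)@np.array(c["R"]).T+np.array(c["t"]); s=p[:,:2]/p[:,2:]
    s=s*(1+c["k1"]*(s**2).sum(1,keepdims=True)); K=c["intrinsics"]
    return np.c_[s[:,0]*K[0][0]+K[0][2],s[:,1]*K[1][1]+K[1][2]]
E
python3 - <<'E'
from h import *
for n in("scene","top"):
    c=grab(n); save(c,n+"0.png"); print(n,(-np.array(c["R"]).T@c["t"]).round(3),np.array(c["R"]).round(2).tolist(),c["k1"])
o=readout.get_obs(); print(o); print(ctrl.grip_depth)
E
```

```text
scene [ 0.05  -0.343  0.667] [[0.54, -0.84, -0.0], [-0.58, -0.37, -0.73], [0.61, 0.39, -0.69]] -0.041507934077283884
top [ 0.457 -0.008  0.933] [[-0.01, -1.0, -0.03], [-0.99, 0.02, -0.13], [0.13, 0.03, -0.99]] 0.01369497192817282
{'clock': 0.1, 'joints': array([ 1.11300531e+00,  4.23786163e-01,  1.63064109e+00, -7.05130161e-07,
        1.08861869e+00, -1.90166621e-02]), 'joint_vel': array([-0.00133526, -0.00135383, -0.00079561,  0.00087942,  0.00097203,
        0.00101376]), 'effort': array([-6.94776336e-04, -5.58425081e+01, -2.82442886e+01, -3.35989762e-05,
        2.98089508e-03,  1.70712741e-05]), 'ee_pos': array([0.26525945, 0.56530322, 0.20469907]), 'orientation': array([-6.83634391e-01, -3.06595679e+00,  2.21824507e-03]), 'wrist_force': array([-0.03140478,  0.25541104,  0.30850313]), 'moment': array([ 0.01174548, -0.02895368, -0.00752569]), 'grasp_force': 0.0, 'width': 0.9984206966862469}
0.0187
```

View pics/scene0.png

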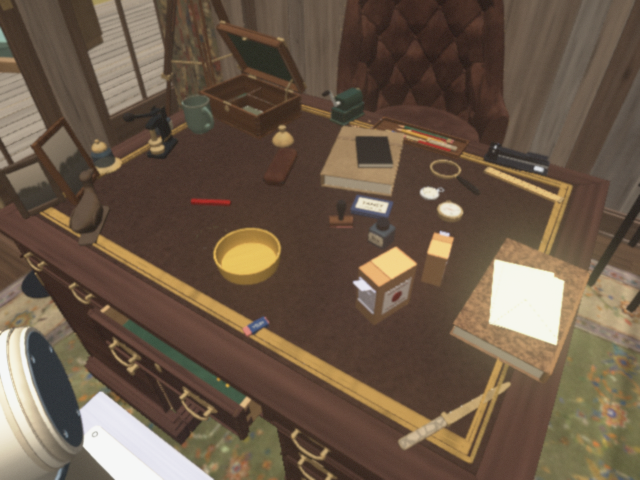

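View pics/top0.png

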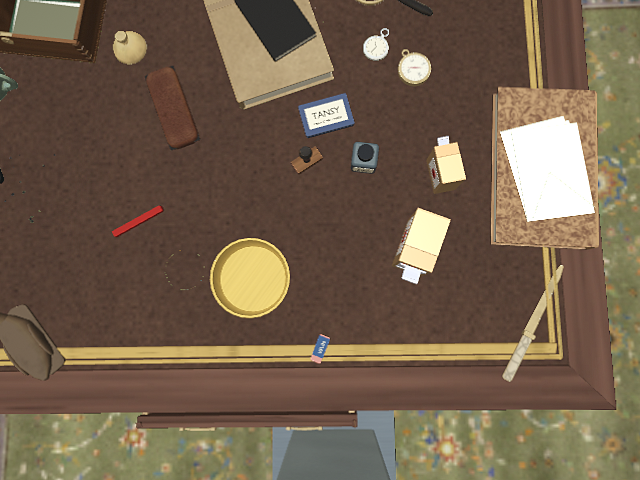

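The large carton is at scene (385,283) / top (423,243), with its spout toward the robot. The small carton is at scene (438,258) / top (448,163), and the dish is at top (250,278). By size the larger one at top (423,243) is the one meant, so I'll measure it and confirm in a crop.

```bash
python3 - <<'E'
from h import *
c=grab("top"); save(c,"crop1.png",(370,120,490,300),3)
im=c["color"].astype(int); d=c["depth"]
vv,uu=np.mgrid[0:480,0:640]; uv=np.c_[uu.ravel(),vv.ravel()]
P=bydepth(c,uv).reshape(480,640,3)
def rect(m,z,lab):
    m=m.astype(np.uint8); n,L,st,ce=cv2.connectedComponentsWithStats(m)
    for i in range(1,n):
        if st[i,4]>150:
            ys,xs=np.where(L==i); X=onplane(c,np.c_[xs,ys],z) if z else P[ys,xs]
            r=cv2.minAreaRect((X[:,:2]*1000).astype(np.float32)); print(lab,st[i].tolist(),r,np.median(P[ys,xs,2]).round(3))
H=P[...,2]; roi=(uu>380)&(uu<480)&(vv>120)&(vv<300)
rect((abs(H-.11)<.006)&roi,.11,"top big")
rect((abs(H-.09)<.008)&roi,0,"small?")
# dish: yellow
hsv=cv2.cvtColor(c["color"],cv2.COLOR_RGB2HSV)
m=(hsv[...,1]>110)&(hsv[...,2]>120)&(uu>190)&(uu<310)&(vv>220)&(vv<330)
rect(m,.04,"dish")
m=(abs(H-.04)<.006)&(uu>190)&(uu<310)&(vv>220)&(vv<330)
rect(m,0,"rim")
# tab: light pixels near (411,273)
ys,xs=np.where((hsv[...,1]<45)&(hsv[...,2]>170)&(uu>395)&(uu<428)&(vv>258)&(vv<290)); print("tab px",len(xs),xs.mean(),ys.mean(),onplane(c,[[xs.mean(),ys.mean()]],.099),np.median(P[ys,xs],0))
print(Ro.from_rotvec(readout.get_obs()["orientation"]).as_matrix().round(3))
for n,p in dict(inkb=(366,157),stamp=(306,158),eraser=(320,348),box=(545,220),smallc=(448,163)).items(): print(n,bydepth(c,[p]).round(3))
E
```

```text
top big [399, 208, 52, 65, 1966] ((561.871826171875, -153.01202392578125), (54.6175651550293, 90.66744995117188), 68.4766616821289) 0.11
small? [398, 259, 32, 20, 183] ((514.2058715820312, -132.75369262695312), (51.892478942871094, 19.255136489868164), 64.35855102539062) 0.094
dish [209, 238, 81, 80, 5053] ((511.34014892578125, 137.22213745117188), (138.17539978027344, 135.73004150390625), 89.18391418457031) 0.006
rim [211, 238, 79, 80, 668] ((511.38531494140625, 135.67974853515625), (135.46084594726562, 135.92245483398438), 89.35712432861328) 0.04
tab px 271 410.77121771217713 273.2029520295203 [[ 0.50968674 -0.13100543  0.099     ]] [ 0.51014697 -0.13109697  0.09652991]
[[-0.905  0.425 -0.001]
 [ 0.425  0.905 -0.001]
 [ 0.    -0.001 -1.   ]]
inkb [[ 0.715 -0.068  0.054]]
stamp [[0.715 0.036 0.057]]
eraser [[0.388 0.018 0.012]]
box [[ 0.602 -0.374  0.032]]
smallc [[ 0.694 -0.202  0.08 ]]
```

View pics/crop1.png

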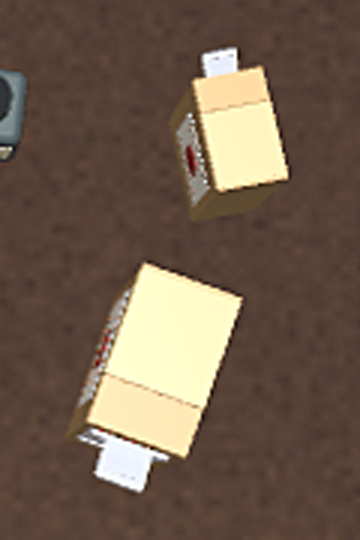

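Request:
{"api": "move_arm", "payload": {
  "targets": [
    {"hand": 0,"translation": [0,0,-5],"turn": 0},
    {"hand": 0,"translation": [0,0,-5],"turn": 0},
    {"hand": 0,"translation": [0,0,-5],"turn": 0},
    {"hand": 0,"translation": [0,0,-5],"turn": 0},
    {"hand": 0,"translation": [0,0,-5],"turn": 0},
    {"hand": 0,"translation": [0,0,-5],"turn": 0}
  ]
}}

```text
clock: 0.75
ee_pos: [0.2652, 0.5653, 0.5074]
orientation: [-0.684, -3.066, 0.0]
wrist_force: [-0.2, 0.7, -0.9]
width: 1.003
grasp_force: 0.0
```

The crop shows the big carton, its tab at crop (125,467). The top face measures 55 x 91 mm, so this is the right carton. The job needs tilt but the moves only turn about tool z, so next I'll see how the arm behaves at its reach limit.

Request:
{"api": "move_arm", "payload": {
  "targets": [
    {"hand": 0,"translation": [0,0,-5],"turn": 0},
    {"hand": 0,"translation": [0,0,-5],"turn": 0},
    {"hand": 0,"translation": [0,0,-5],"turn": 0},
    {"hand": 0,"translation": [0,0,-5],"turn": 0},
    {"hand": 0,"translation": [0,0,-5],"turn": 0}
  ]
}}

```text
clock: 1.25
ee_pos: [0.2651, 0.565, 0.7575]
orientation: [0.684, 3.066, 0.001]
wrist_force: [0.5, 1.3, 0.6]
width: 0.998
grasp_force: 0.0
```

```bash
python3 - <<'E'
from h import *
o=readout.get_obs(); print(o["joints"].round(3), o["ee_pos"]); print(Ro.from_rotvec(o["orientation"]).as_matrix().round(3))
E
```

```text
[ 1.113  0.36   0.53   0.     2.251 -0.019] [0.26508386 0.56496421 0.75752843]
[[-0.905  0.425  0.   ]
 [ 0.425  0.905  0.   ]
 [ 0.     0.    -1.   ]]
```

Request:
{"api": "move_arm", "payload": {
  "targets": [
    {"hand": 0,"translation": [0,0,-5],"turn": 0},
    {"hand": 0,"translation": [0,0,-5],"turn": 0},
    {"hand": 0,"translation": [0,0,-5],"turn": 0},
    {"hand": 0,"translation": [0,0,-5],"turn": 0}
  ]
}}

```text
clock: 1.65
ee_pos: [0.2239, 0.477, 0.8764]
orientation: [-0.679, -3.046, 0.108]
wrist_force: [-0.8, -0.6, 0.8]
width: 1.0
grasp_force: 0.0
```

```bash
python3 - <<'E'
from h import *
o=readout.get_obs(); print(o["joints"].round(3), o["ee_pos"]); print(Ro.from_rotvec(o["orientation"]).as_matrix().round(3))
E
```

```text
[ 1.108  0.44   0.086  0.003  2.687 -0.021] [0.22394245 0.47695889 0.87637344]
[[-0.905  0.424 -0.033]
 [ 0.425  0.903 -0.063]
 [ 0.003 -0.071 -0.997]]
```

Request:
{"api": "move_arm", "payload": {
  "targets": [
    {"hand": 0,"translation": [0,0,-5],"turn": 0},
    {"hand": 0,"translation": [0,0,-5],"turn": 0},
    {"hand": 0,"translation": [0,0,-5],"turn": 0},
    {"hand": 0,"translation": [0,0,-5],"turn": 0}
  ]
}}

```text
clock: 2.05
ee_pos: [0.2, 0.4252, 0.9239]
orientation: [0.683, 3.064, 0.034]
wrist_force: [-0.7, 0.3, -0.3]
width: 1.004
grasp_force: 0.0
```

```bash
cat > s.py <<'E'
from h import *
o=readout.get_obs(); print(o["clock"],o["joints"].round(3), o["ee_pos"].round(4)); print(Ro.from_rotvec(o["orientation"]).as_matrix().round(3))
E
python3 s.py
```

```text
2.05 [ 1.104  0.344  0.087  0.007  2.689 -0.022] [0.2    0.4252 0.9239]
[[-0.905  0.425  0.007]
 [ 0.425  0.905  0.02 ]
 [ 0.002  0.021 -1.   ]]
```

Request:
{"api": "move_arm", "payload": {
  "targets": [
    {"hand": 0,"translation": [0,-2,-5],"turn": 0},
    {"hand": 0,"translation": [0,-2,-5],"turn": 0},
    {"hand": 0,"translation": [0,-2,-5],"turn": 0},
    {"hand": 0,"translation": [0,-2,-5],"turn": 0}
  ]
}}

```text
clock: 2.45
ee_pos: [0.1635, 0.3475, 0.9813]
orientation: [0.675, 3.024, 0.236]
wrist_force: [-0.8, 0.8, 0.4]
width: 1.0
grasp_force: 0.0
```

```bash
python3 s.py
```

```text
2.45 [ 1.096  0.21   0.087  0.011  2.689 -0.026] [0.1635 0.3475 0.9813]
[[-0.905  0.42   0.067]
 [ 0.425  0.894  0.14 ]
 [-0.001  0.155 -0.988]]
```

```bash
cat > kin.py <<'E'
import numpy as np
from scipy.spatial.transform import Rotation as Ro
from scipy.optimize import lsq_linear, least_squares
D=[([1.113,.4238,1.6306,0,1.0886,-.019],[.26526,.56530,.20470]),([1.113,.36,.53,0,2.251,-.019],[.26508,.56496,.75753]),
([1.108,.44,.086,.003,2.687,-.021],[.22394,.47696,.87637]),([1.104,.344,.087,.007,2.689,-.022],[.2,.4252,.9239]),([1.096,.21,.087,.011,2.689,-.026],[.1635,.3475,.9813])]
A=[];b=[]
for q,p in D:
    s=[q[1],q[1]+q[2],q[1]+q[2]+q[4]]
    A+= [[1,0,*np.sin(s)],[0,1,*np.cos(s)]]; b+=[np.hypot(*p[:2]),p[2]]
G=np.linalg.lstsq(np.array(A),np.array(b),rcond=None)[0]
lo=np.array([-3,-.9,.09,-1.31,.11,-2.54]);hi=np.array([3,2.11,2.58,4.45,2.69,2.54])
vm=np.array([2.39,2.39,3.01,3.14,3.14,3.14])*.07
C=Ro.identity()
def fk(q):
    r0,h,l1,l2,l3=G
    R1=Ro.from_euler('Z',q[0]);R2=R1*Ro.from_euler('Y',q[1]);R3=R2*Ro.from_euler('Y',q[2]);R4=R3*Ro.from_euler('Z',q[3])*Ro.from_euler('Y',q[4])
    R=R4*Ro.from_euler('Z',q[5])*C
    p=np.array([0,0,h])+R1.apply([r0,0,0])+R2.apply([0,0,l1])+R3.apply([0,0,l2])+R4.apply([0,0,l3])
    return p,R
R0=Ro.from_matrix([[-.905,.425,-.001],[.425,.905,-.001],[0,-.001,-1]])
C=fk(D[0][0])[1].inv()*R0
def row(q,dt,turn,w=.3,cap=True):
    "bounded least-squares IK model of one row"
    p,R=fk(q); pt=p+R.apply(np.array(dt)/100.); Rt=R*Ro.from_euler('Z',turn,degrees=True)
    f=lambda x:(lambda P:np.r_[P[0]-pt,w*(Rt*P[1].inv()).as_rotvec()])(fk(x))
    q=np.clip(q,lo+1e-6,hi-1e-6)
    l=np.maximum(lo,q-vm) if cap else lo; u=np.minimum(hi,q+vm) if cap else hi
    return least_squares(f,q,bounds=(l-1e-9,u+1e-9)).x
if __name__=="__main__":
    print(G.round(4),[np.linalg.norm(fk(q)[0]-p).round(4) for q,p in D]); print(C.as_matrix().round(3)); print(fk(D[4][0])[1].as_matrix().round(3))
    for w in(.1,.3,.6,1.):
        q=np.array(D[1][0]);o=[]
        for k in range(12):
            q=row(q,[0,0 if k<8 else -2,-5],0,w)
            if k%4==3:o.append(q[[1,2,4]].round(3).tolist())
        print(w,o)
E
python3 kin.py
```

```text
[ 0.2323  0.4025  0.0093  0.5066 -0.0445] [np.float64(0.0634), np.float64(0.0214), np.float64(0.0392), np.float64(0.028), np.float64(0.0443)]
[[-0. -1. -0.]
 [ 1. -0.  0.]
 [-0. -0.  1.]]
[[-0.905  0.42   0.066]
 [ 0.425  0.894  0.14 ]
 [-0.001  0.155 -0.988]]
0.1 [[0.567, 0.09, 2.69], [0.437, 0.09, 2.69], [0.186, 0.09, 2.69]]
0.3 [[0.54, 0.09, 2.556], [0.349, 0.128, 2.69], [0.028, 0.247, 2.69]]
0.6 [[0.539, 0.09, 2.524], [0.289, 0.172, 2.69], [-0.177, 0.517, 2.69]]
1.0 [[0.538, 0.09, 2.517], [0.306, 0.149, 2.69], [-0.281, 0.674, 2.69]]
```

```bash
python3 - <<'E'
from kin import *
def fit(cols):
    A=[];b=[]
    for q,p in D:
        s=[q[1],q[1]+q[2],q[1]+q[2]+q[4]]; S=np.sin(s);K=np.cos(s)
        r=dict(r0=1,h=0,L1=S[0],a1=K[0],L2=S[1],a2=K[1],L3=S[2]);z=dict(r0=0,h=1,L1=K[0],a1=-S[0],L2=K[1],a2=-S[1],L3=K[2])
        A+=[[r[c] for c in cols],[z[c] for c in cols]];b+=[np.hypot(*p[:2]),p[2]]
    A=np.array(A);b=np.array(b);x,_,rk,sv=np.linalg.lstsq(A,b,rcond=None)
    print(dict(zip(cols,x.round(4))),"res",abs(A@x-b).max().round(4),"cond",(sv[0]/sv[-1]).round())
for cols in(['h','L1','L2','L3'],['r0','h','L1','L2','L3'],['h','L1','L2','a2','L3'],['r0','h','L1','L2','a2','L3'],['h','L1','a1','L2','L3'],['r0','h','L1','a1','L2','a2','L3']): fit(cols)
E
```

```text
{'h': np.float64(0.4234), 'L1': np.float64(0.6663), 'L2': np.float64(0.4882), 'L3': np.float64(0.5814)} res 0.0809 cond 34.0
{'r0': np.float64(0.2323), 'h': np.float64(0.4025), 'L1': np.float64(0.0093), 'L2': np.float64(0.5066), 'L3': np.float64(-0.0445)} res 0.0602 cond 87.0
{'h': np.float64(0.3129), 'L1': np.float64(0.563), 'L2': np.float64(0.485), 'a2': np.float64(0.0774), 'L3': np.float64(0.3273)} res 0.0001 cond 37.0
{'r0': np.float64(-0.0003), 'h': np.float64(0.3129), 'L1': np.float64(0.5637), 'L2': np.float64(0.485), 'a2': np.float64(0.0774), 'L3': np.float64(0.3279)} res 0.0001 cond 95.0
{'h': np.float64(0.3277), 'L1': np.float64(-1.0786), 'a1': np.float64(0.6856), 'L2': np.float64(0.502), 'L3': np.float64(-1.3804)} res 0.0269 cond 123.0
{'r0': np.float64(-0.0001), 'h': np.float64(0.3129), 'L1': np.float64(0.5665), 'a1': np.float64(-0.0014), 'L2': np.float64(0.485), 'a2': np.float64(0.0776), 'L3': np.float64(0.331)} res 0.0001 cond 308.0
```

```bash
python3 - <<'E'
s=open('kin.py').read()
s=s.replace("r0,h,l1,l2,l3=G","h,l1,l2,a2,l3=.3129,.563,.485,.0774,.3273").replace("+R1.apply([r0,0,0])","").replace("R3.apply([0,0,l2])","R3.apply([a2,0,l2])")
open('kin.py','w').write(s)
E
python3 kin.py; python3 - <<'E'
from kin import *
for cap in (False,):
  for w in(.02,.05,.1,.2,.4):
        q=np.array(D[1][0]);o=[]
        for k in range(12):
            q=row(q,[0,0 if k<8 else -2,-5],0,w,cap)
            if k%4==3:o.append(q[[1,2,4]].round(3).tolist())
        print(w,o)
E
```

```text
[ 0.2323  0.4025  0.0093  0.5066 -0.0445] [np.float64(0.0119), np.float64(0.0119), np.float64(0.0121), np.float64(0.0117), np.float64(0.0119)]
[[-0. -1. -0.]
 [ 1. -0.  0.]
 [-0. -0.  1.]]
[[-0.905  0.42   0.066]
 [ 0.425  0.894  0.14 ]
 [-0.001  0.155 -0.988]]
0.1 [[0.355, 0.09, 2.315], [0.131, 0.09, 2.13], [-0.095, 0.09, 2.209]]
0.3 [[0.408, 0.09, 2.478], [0.231, 0.09, 2.41], [0.013, 0.09, 2.47]]
0.6 [[0.438, 0.09, 2.561], [0.317, 0.09, 2.606], [0.134, 0.121, 2.69]]
1.0 [[0.447, 0.09, 2.584], [0.343, 0.09, 2.66], [0.142, 0.224, 2.69]]
0.02 [[0.343, 0.09, 2.269], [0.117, 0.09, 2.077], [-0.106, 0.09, 2.172]]
0.05 [[0.346, 0.09, 2.279], [0.12, 0.09, 2.089], [-0.104, 0.09, 2.18]]
0.1 [[0.356, 0.09, 2.312], [0.132, 0.09, 2.129], [-0.094, 0.09, 2.208]]
0.2 [[0.384, 0.09, 2.403], [0.177, 0.09, 2.265], [-0.052, 0.09, 2.319]]
0.4 [[0.424, 0.09, 2.521], [0.274, 0.09, 2.51], [0.076, 0.09, 2.594]]
```

Request:
{"api": "move_arm", "payload": {
  "targets": [
    {"hand": 0,"translation": [0,-1,4.8],"turn": 0},
    {"hand": 0,"translation": [0,-1,4.8],"turn": 0},
    {"hand": 0,"translation": [0,-1,4.8],"turn": 0},
    {"hand": 0,"translation": [0,-1,4.8],"turn": 0},
    {"hand": 0,"translation": [0,-1,4.8],"turn": 0},
    {"hand": 0,"translation": [0,-1,4.8],"turn": 0},
    {"hand": 0,"translation": [0,-1,4.8],"turn": 0},
    {"hand": 0,"translation": [0,-1,4.8],"turn": 0}
  ]
}}

```text
clock: 3.25
ee_pos: [0.1576, 0.3344, 0.6372]
orientation: [0.675, 3.024, 0.234]
wrist_force: [0.5, 0.3, 0.4]
width: 0.996
grasp_force: 0.0
```

Request:
{"api": "move_arm", "payload": {
  "targets": [
    {"hand": 0,"translation": [0,-1.5,4.7],"turn": 0},
    {"hand": 0,"translation": [0,-1.5,4.7],"turn": 0},
    {"hand": 0,"translation": [0,-1.5,4.7],"turn": 0},
    {"hand": 0,"translation": [0,-1.5,4.7],"turn": 0},
    {"hand": 0,"translation": [0,-1.5,4.7],"turn": 0},
    {"hand": 0,"translation": [0,-1.5,4.7],"turn": 0}
  ]
}}

```text
clock: 3.85
ee_pos: [0.1383, 0.2931, 0.3451]
orientation: [0.675, 3.024, 0.235]
wrist_force: [0.9, 0.8, -0.2]
width: 1.0
grasp_force: 0.0
```

```bash
sed -i 's/p=np.array(\[0,0,h\])/p=np.array([0,0,h])+R1.apply([0,.0119,0])/' kin.py; python3 s.py
```

```text
3.85 [ 1.087 -0.335  2.114  0.007  1.208 -0.047] [0.1383 0.2931 0.3451]
[[-0.905  0.42   0.066]
 [ 0.425  0.894  0.14 ]
 [-0.001  0.154 -0.988]]
```

Request:
{"api": "move_arm", "payload": {
  "targets": [
    {"hand": 0,"translation": [0,-4,0],"turn": 0},
    {"hand": 0,"translation": [0,-4,0],"turn": 0},
    {"hand": 0,"translation": [0,-4,0],"turn": 0},
    {"hand": 0,"translation": [0,-4,0],"turn": 0}
  ]
}}

```text
clock: 4.25
ee_pos: [0.0705, 0.1493, 0.3215]
orientation: [0.674, 3.025, 0.232]
wrist_force: [-0.1, -1.2, 0.9]
width: 1.001
grasp_force: 0.0
```

```bash
python3 s.py
```

```text
4.25 [ 1.026 -0.71   2.317  0.016  1.383 -0.108] [0.0705 0.1493 0.3215]
[[-0.905  0.42   0.065]
 [ 0.425  0.895  0.138]
 [-0.     0.152 -0.988]]
```

```bash
cat >> kin.py <<'E'
def jac(q):
    J=np.zeros((6,6));p,R=fk(q)
    for i in range(6):
        d=np.zeros(6);d[i]=1e-5;pp,RR=fk(q+d);J[:3,i]=(pp-p)/1e-5;J[3:,i]=(RR*R.inv()).as_rotvec()/1e-5
    return J
def row2(q,dt,turn,w=.3,lam=.05,N=30,cap=False):
    p,R=fk(q); pt=p+R.apply(np.array(dt)/100.); Rt=R*Ro.from_euler('Z',turn,degrees=True)
    W=np.r_[1,1,1,w,w,w]; x=np.array(q,float)
    for _ in range(N):
        P,RR=fk(x); e=W*np.r_[pt-P,(Rt*RR.inv()).as_rotvec()]; J=W[:,None]*jac(x)
        x=np.clip(x+J.T@np.linalg.solve(J@J.T+lam**2*np.eye(6),e),lo,hi)
    if cap:
        s=min(1,(vm/np.maximum(abs(x-q),1e-9)).min()); x=q+s*(x-q)
    return x
E
python3 - <<'E'
from kin import *
for cap in(0,1):
 for w in(.1,.3,1.):
  for lam in(.01,.05,.15):
   for N in(5,40):
        q=np.array(D[1][0]);o=[]
        for k in range(12):
            q=row2(q,[0,0 if k<8 else -2,-5],0,w,lam,N,cap)
            if k%4==3:o.append(q[[1,2,4]].round(3).tolist())
        print(cap,w,lam,N,o)
E
```

```text
0 0.1 0.01 5 [[1.12, 0.09, 2.69], [2.041, 0.09, 2.69], [2.11, 0.09, 2.389]]
0 0.1 0.01 40 [[0.93, 0.09, 2.69], [1.476, 0.09, 2.69], [2.097, 0.09, 2.69]]
0 0.1 0.05 5 [[0.564, 0.09, 2.594], [0.704, 0.09, 2.69], [0.724, 0.09, 2.69]]
0 0.1 0.05 40 [[0.581, 0.09, 2.614], [0.726, 0.09, 2.69], [0.758, 0.09, 2.69]]
0 0.1 0.15 5 [[0.342, 0.107, 2.311], [0.15, 0.09, 2.164], [-0.071, 0.09, 2.237]]
0 0.1 0.15 40 [[0.379, 0.09, 2.342], [0.174, 0.09, 2.17], [-0.048, 0.09, 2.24]]
0 0.3 0.01 5 [[1.219, 0.09, 2.69], [2.11, 0.09, 2.69], [2.11, 0.09, 2.69]]
0 0.3 0.01 40 [[0.69, 0.09, 2.69], [0.736, 0.09, 2.69], [1.141, 0.09, 2.69]]
0 0.3 0.05 5 [[0.811, 0.09, 2.69], [1.221, 0.09, 2.69], [1.474, 0.09, 2.69]]
0 0.3 0.05 40 [[0.813, 0.09, 2.69], [1.222, 0.09, 2.69], [1.476, 0.09, 2.69]]
0 0.3 0.15 5 [[0.478, 0.09, 2.568], [0.474, 0.09, 2.69], [0.373, 0.09, 2.69]]
0 0.3 0.15 40 [[0.508, 0.09, 2.604], [0.508, 0.09, 2.69], [0.408, 0.09, 2.69]]
0 1.0 0.01 5 [[1.23, 0.09, 2.69], [2.11, 0.09, 2.69], [2.11, 0.09, 2.69]]
0 1.0 0.01 40 [[0.67, 0.09, 2.69], [0.676, 0.09, 2.69], [1.03, 0.09, 2.69]]
0 1.0 0.05 5 [[
[... 1000 characters left out ...]
]]
1 0.3 0.05 40 [[0.784, 0.09, 2.69], [1.193, 0.09, 2.69], [1.446, 0.09, 2.69]]
1 0.3 0.15 5 [[0.479, 0.09, 2.567], [0.475, 0.09, 2.69], [0.375, 0.09, 2.69]]
1 0.3 0.15 40 [[0.51, 0.09, 2.594], [0.51, 0.09, 2.69], [0.41, 0.09, 2.69]]
1 1.0 0.01 5 [[0.921, 0.096, 2.683], [1.591, 0.09, 2.69], [2.11, 0.09, 2.69]]
1 1.0 0.01 40 [[0.743, 0.09, 2.69], [0.748, 0.09, 2.69], [1.103, 0.09, 2.69]]
1 1.0 0.05 5 [[0.817, 0.09, 2.69], [1.285, 0.09, 2.69], [1.586, 0.09, 2.69]]
1 1.0 0.05 40 [[0.816, 0.09, 2.69], [1.281, 0.09, 2.69], [1.581, 0.09, 2.69]]
1 1.0 0.15 5 [[0.556, 0.09, 2.69], [0.609, 0.09, 2.69], [0.559, 0.09, 2.69]]
1 1.0 0.15 40 [[0.564, 0.09, 2.69], [0.617, 0.09, 2.69], [0.567, 0.09, 2.69]]
```

```bash
python3 - <<'E'
from kin import *
res=[]
T=np.array([[.44,.087,2.688],[.344,.087,2.689],[.21,.087,2.689]])
for w in(.15,.2,.3,.5,1.):
  for lam in(.1,.15,.2,.3,.4):
   for N in(2,10,40):
        q=np.array(D[1][0]);o=[]
        for k in range(12):
            q=row2(q,[0,0 if k<8 else -2,-5],0,w,lam,N,0)
            if k%4==3:o.append(q[[1,2,4]])
        res.append((abs(np.array(o)-T).max().round(3),w,lam,N,np.array(o).round(3).tolist()))
res.sort(key=lambda r:r[0])
for r in res[:6]:print(r)
# test: from corner states, effect of out/up commands in the best models
for r in res[:3]:
    for out,up in((5,0),(5,3),(5,5),(2,5),(0,5),(-5,0)):
        q=np.array([1.1,.21,.09,0,2.69,0]);
        for k in range(6):
            R=fk(q)[1]; rad=np.array([np.cos(1.1),np.sin(1.1),0]); v=R.inv().apply(rad*out+np.array([0,0,up])); q=row2(q,v,0,r[1],r[2],r[3])
        print(out,up,q[[1,2,4]].round(3),"tilt",np.degrees(q[[1,2,4]].sum()-np.pi).round(1))
E
```

```text
(np.float64(0.077), 1.0, 0.3, 10, [[0.471, 0.09, 2.613], [0.421, 0.09, 2.69], [0.285, 0.09, 2.69]])
(np.float64(0.082), 1.0, 0.4, 40, [[0.466, 0.09, 2.606], [0.397, 0.09, 2.69], [0.249, 0.096, 2.69]])
(np.float64(0.087), 1.0, 0.3, 40, [[0.482, 0.09, 2.624], [0.431, 0.09, 2.69], [0.296, 0.09, 2.69]])
(np.float64(0.096), 1.0, 0.4, 10, [[0.453, 0.09, 2.592], [0.382, 0.09, 2.69], [0.235, 0.094, 2.69]])
(np.float64(0.104), 0.5, 0.3, 40, [[0.465, 0.09, 2.584], [0.391, 0.09, 2.667], [0.241, 0.09, 2.69]])
(np.float64(0.117), 0.5, 0.3, 10, [[0.453, 0.09, 2.571], [0.377, 0.09, 2.654], [0.229, 0.09, 2.69]])
5 0 [0.497 0.09  2.469] tilt -4.9
5 3 [0.464 0.09  2.586] tilt -0.1
5 5 [0.444 0.09  2.666] tilt 3.4
2 5 [0.29 0.09 2.69] tilt -4.1
0 5 [0.181 0.09  2.69 ] tilt -10.3
-5 0 [-0.28   0.532  2.69 ] tilt -11.4
5 0 [0.481 0.09  2.446] tilt -7.2
5 3 [0.43  0.09  2.533] tilt -5.1
5 5 [0.4   0.09  2.589] tilt -3.6
2 5 [0.26 0.09 2.69] tilt -5.8
0 5 [0.157 0.09  2.69 ] tilt -11.7
-5 0 [-0.302  0.575  2.69 ] tilt -10.2
5 0 [0.497 0.09  2.469] tilt -4.9
5 3 [0.464 0.09  2.586] tilt -0.1
5 5 [0.444 0.09  2.666] tilt 3.4
2 5 [0.29 0.09 2.69] tilt -4.1
0 5 [0.181 0.09  2.69 ] tilt -10.3
-5 0 [-0.302  0.571  2.69 ] tilt -10.4
```

Request:
{"api": "move_arm", "payload": {
  "targets": [
    {"hand": 0,"translation": [0,4.5,-2],"turn": 0},
    {"hand": 0,"translation": [0,4.5,-2],"turn": 0},
    {"hand": 0,"translation": [0,4.5,-2],"turn": 0},
    {"hand": 0,"translation": [0,4,-3],"turn": 0},
    {"hand": 0,"translation": [0,4,-3],"turn": 0},
    {"hand": 0,"translation": [0,1,-4.8],"turn": 0},
    {"hand": 0,"translation": [0,1,-4.8],"turn": 0},
    {"hand": 0,"translation": [0,1,-4.8],"turn": 0}
  ]
}}

```text
clock: 5.05
ee_pos: [0.1569, 0.3331, 0.6225]
orientation: [0.675, 3.025, 0.232]
wrist_force: [1.2, 1.2, 0.0]
width: 1.001
grasp_force: 0.0
```

Request:
{"api": "move_arm", "payload": {
  "targets": [
    {"hand": 0,"translation": [0,1,-4.8],"turn": 0},
    {"hand": 0,"translation": [0,1,-4.8],"turn": 0},
    {"hand": 0,"translation": [0,1,-4.8],"turn": 0},
    {"hand": 0,"translation": [0,1,-4.8],"turn": 0},
    {"hand": 0,"translation": [0,3,-4.8],"turn": 0},
    {"hand": 0,"translation": [0,4,-4.8],"turn": 0}
  ]
}}

```text
clock: 5.65
ee_pos: [0.1787, 0.3798, 0.9049]
orientation: [0.675, 3.023, 0.24]
wrist_force: [0.5, 0.2, 2.0]
width: 1.001
grasp_force: 0.0
```

```bash
python3 s.py
```

```text
5.65 [ 1.099  0.047  0.564  0.007  2.372 -0.027] [0.1787 0.3798 0.9049]
[[-0.905  0.42   0.068]
 [ 0.425  0.894  0.143]
 [-0.001  0.158 -0.987]]
```

Request:
{"api": "move_arm", "payload": {
  "targets": [
    {"hand": 0,"translation": [0,3,-5],"turn": 0},
    {"hand": 0,"translation": [0,4,-5],"turn": 0},
    {"hand": 0,"translation": [0,4,-5],"turn": 0},
    {"hand": 0,"translation": [0,4,-5],"turn": 0},
    {"hand": 0,"translation": [0,4,-5],"turn": 0},
    {"hand": 0,"translation": [0,4,-5],"turn": 0}
  ]
}}

```text
clock: 6.25
ee_pos: [0.1793, 0.3801, 0.9591]
orientation: [0.679, 3.045, 0.154]
wrist_force: [-0.2, -1.0, -0.4]
width: 0.999
grasp_force: 0.0
```

```bash
python3 s.py
```

```text
6.25 [ 1.096  0.265  0.087  0.017  2.69  -0.02 ] [0.1793 0.3801 0.9591]
[[-0.905  0.423  0.039]
 [ 0.425  0.901  0.092]
 [ 0.004  0.1   -0.995]]
```

Leveling works (8.9° → 5.7°). I'll push further outward.

Request:
{"api": "move_arm", "payload": {
  "targets": [
    {"hand": 0,"translation": [0,5,-5],"turn": 0},
    {"hand": 0,"translation": [0,5,-5],"turn": 0},
    {"hand": 0,"translation": [0,5,-5],"turn": 0},
    {"hand": 0,"translation": [0,5,-5],"turn": 0}
  ]
}}

```text
clock: 6.65
ee_pos: [0.1866, 0.3942, 0.9485]
orientation: [0.681, 3.055, 0.118]
wrist_force: [-0.7, 0.1, 0.7]
width: 1.0
grasp_force: 0.0
```

```bash
python3 s.py
```

```text
6.65 [ 1.094  0.289  0.087  0.023  2.689 -0.017] [0.1866 0.3942 0.9485]
[[-0.905  0.424  0.026]
 [ 0.425  0.903  0.072]
 [ 0.007  0.076 -0.997]]
```

Request:
{"api": "move_arm", "payload": {
  "targets": [
    {"hand": 0,"translation": [0,5,-3],"turn": 0},
    {"hand": 0,"translation": [0,5,-3],"turn": 0},
    {"hand": 0,"translation": [0,5,-3],"turn": 0},
    {"hand": 0,"translation": [0,5,-3],"turn": 0}
  ]
}}

```text
clock: 7.05
ee_pos: [0.2031, 0.4278, 0.9212]
orientation: [-0.682, -3.06, -0.028]
wrist_force: [0.9, -0.2, -0.5]
width: 1.0
grasp_force: 0.0
```

```bash
python3 s.py
```

```text
7.05 [ 1.095  0.349  0.088  0.025  2.689 -0.015] [0.2031 0.4278 0.9212]
[[-0.905  0.424 -0.003]
 [ 0.424  0.905  0.019]
 [ 0.01   0.016 -1.   ]]
```

Request:
{"api": "move_arm", "payload": {
  "targets": [
    {"hand": 0,"translation": [-2.6,-1.94,3.29],"turn": -0.4},
    {"hand": 0,"translation": [-2.6,-1.94,3.29],"turn": -0.4},
    {"hand": 0,"translation": [-2.6,-1.94,3.29],"turn": -0.4},
    {"hand": 0,"translation": [-2.6,-1.94,3.29],"turn": -0.4},
    {"hand": 0,"translation": [-2.6,-1.94,3.29],"turn": -0.4},
    {"hand": 0,"translation": [-2.6,-1.94,3.29],"turn": -0.4},
    {"hand": 0,"translation": [-2.6,-1.94,3.29],"turn": -0.4},
    {"hand": 0,"translation": [-2.6,-1.94,3.29],"turn": -0.4}
  ]
}}

```text
clock: 7.85
ee_pos: [0.3227, 0.2222, 0.6748]
orientation: [-0.601, -3.077, -0.031]
wrist_force: [1.0, 0.5, -0.4]
width: 1.004
grasp_force: 0.0
```

Request:
{"api": "move_arm", "payload": {
  "targets": [
    {"hand": 0,"translation": [-2.6,-1.94,3.29],"turn": 0},
    {"hand": 0,"translation": [-2.6,-1.94,3.29],"turn": 0},
    {"hand": 0,"translation": [-2.6,-1.94,3.29],"turn": 0},
    {"hand": 0,"translation": [-2.6,-1.94,3.29],"turn": 0},
    {"hand": 0,"translation": [-2.6,-1.94,3.29],"turn": 0},
    {"hand": 0,"translation": [-2.6,-1.94,3.29],"turn": 0},
    {"hand": 0,"translation": [-2.6,-1.94,3.29],"turn": 0}
  ]
}}

```text
clock: 8.55
ee_pos: [0.4397, 0.0327, 0.4402]
orientation: [-0.602, -3.076, -0.032]
wrist_force: [0.0, 0.2, -0.6]
width: 1.001
grasp_force: 0.0
```

```bash
cat > to.py <<'E'
# usage: to.py x y z yaz : tool-axes shift (cm) to world TCP, and turn (deg) to bring tool y to azimuth yaz
from h import *; import sys
a=list(map(float,sys.argv[1:])); o=readout.get_obs(); R=Ro.from_rotvec(o["orientation"]).as_matrix()
print(o["clock"],o["joints"].round(3),o["ee_pos"].round(4)); print(R.round(3))
print("shift cm",(R.T@(np.array(a[:3])-o["ee_pos"])*100).round(2))
if len(a)>3:
    az=np.degrees(np.arctan2(R[1,1],R[0,1])); print("y az",az.round(2),"turn",(-(((a[3]-az)+90)%180-90)).round(2))
E
python3 to.py .507 -.131 .13 68.5
```

```text
8.55 [ 0.031 -0.068  1.7    0.022  1.511 -1.154] [0.4397 0.0327 0.4402]
[[-0.926  0.377 -0.003]
 [ 0.377  0.926  0.021]
 [ 0.011  0.019 -1.   ]]
shift cm [-12.73 -13.2   30.64]
y az 67.84 turn -0.66
```

Request:
{"api": "move_arm", "payload": {
  "targets": [
    {"hand": 0.3,"translation": [-1.6,-1.65,3.0],"turn": -0.1},
    {"hand": 0.3,"translation": [-1.6,-1.65,3.0],"turn": -0.1},
    {"hand": 0.3,"translation": [-1.6,-1.65,3.0],"turn": -0.1},
    {"hand": 0.3,"translation": [-1.6,-1.65,3.0],"turn": -0.1},
    {"hand": 0.3,"translation": [-1.6,-1.65,3.0],"turn": -0.1},
    {"hand": 0.3,"translation": [-1.6,-1.65,3.0],"turn": -0.1},
    {"hand": 0.3,"translation": [-1.6,-1.65,3.0],"turn": 0},
    {"hand": 0.3,"translation": [-1.6,-1.65,3.0],"turn": 0}
  ]
}}

```text
clock: 9.35
ee_pos: [0.5087, -0.1318, 0.1964]
orientation: [-0.586, -3.079, -0.033]
wrist_force: [0.4, 0.0, 0.3]
width: 0.697
grasp_force: 0.0
```

```bash
python3 to.py .507 -.131 .079 68.5; python3 - <<'E'
from h import *
c=grab("scene"); save(c,"a1.png",(300,180,480,340),4)
E
```

```text
9.35 [-0.289  0.293  1.851  0.024  1.007 -1.496] [ 0.5087 -0.1318  0.1964]
[[-0.93   0.367 -0.003]
 [ 0.367  0.93   0.022]
 [ 0.011  0.019 -1.   ]]
shift cm [ 0.06 -0.22 11.74]
y az 68.45 turn -0.05
```

View pics/a1.png

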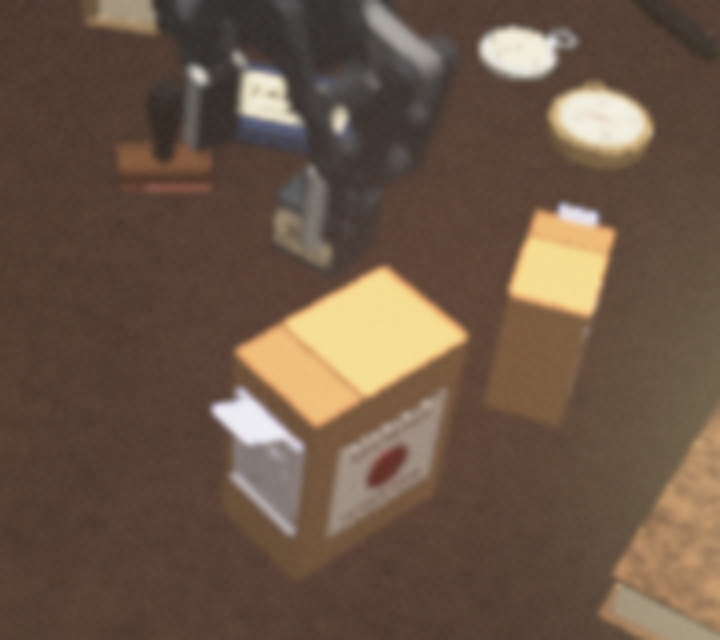

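Gripper hangs above; the carton's tab is at crop (245,415), free. I'll descend and pinch.

Request:
{"api": "move_arm", "payload": {
  "targets": [
    {"hand": 0.3,"translation": [0,0,3],"turn": 0},
    {"hand": 0.3,"translation": [0,-0.2,3],"turn": 0},
    {"hand": 0.3,"translation": [0,0,3],"turn": 0},
    {"hand": 0.3,"translation": [0.1,0,2.6],"turn": 0},
    {"hand": 1,"translation": [0,0,0.1],"turn": 0},
    {"hand": 1,"translation": [0,0,0],"turn": 0},
    {"hand": 1,"translation": [0,0,0],"turn": 0},
    {"hand": 1,"translation": [0,0,0],"turn": 0}
  ],
  "squeeze": 20
}}

```text
clock: 10.2
ee_pos: [0.5081, -0.1303, 0.0829]
orientation: [-0.586, -3.083, -0.032]
wrist_force: [0.3, -0.3, 0.5]
width: 0.022
grasp_force: 0.0
```

Request:
{"api": "move_arm", "payload": {
  "targets": [
    {"hand": 1,"translation": [0,0,0],"turn": 0},
    {"hand": 1,"translation": [0,0,0],"turn": 0},
    {"hand": 1,"translation": [0,0,0],"turn": 0}
  ]
}}

```text
clock: 10.5
ee_pos: [0.5072, -0.13, 0.0819]
orientation: [-0.586, -3.081, -0.032]
wrist_force: [0.3, -0.0, -0.2]
width: -0.003
grasp_force: 0.0
```

```bash
python3 to.py .507 -.131 .079 68.5; python3 - <<'E'
from h import *
c=grab("scene"); save(c,"a2.png",(320,220,440,330),6)
E
```

```text
10.5 [-0.286  0.463  1.928  0.029  0.758 -1.502] [ 0.5072 -0.13    0.0819]
[[-0.93   0.367 -0.001]
 [ 0.367  0.93   0.021]
 [ 0.009  0.019 -1.   ]]
shift cm [-0.02 -0.1   0.29]
y az 68.45 turn -0.05
```

View pics/a2.png

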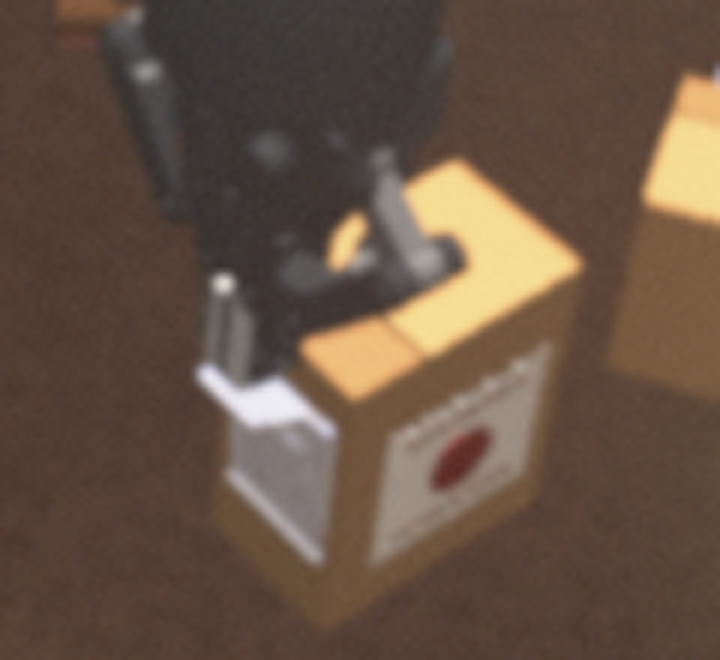

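```bash
python3 - <<'E'
from h import *
for n in("scene","top"):
    c=grab(n); o=readout.get_obs(); R=Ro.from_rotvec(o["orientation"]).as_matrix(); p=o["ee_pos"]
    print(n,"tcp px",project(c,p).round(1),"grasp px",project(c,p-R[:,2]*.0187).round(1))
    if n=="scene":
        for q in((235,340),(240,372),(245,395),(215,380),(280,400),(320,425),(260,420)):
            u=(320+q[0]/6,220+q[1]/6); print(q,bydepth(c,[u]).round(3),c["color"][int(u[1]),int(u[0])])
        save(c,"a3.png",(335,255,395,315),10)
E
```

```text
scene tcp px [[360.5 290.1]] grasp px [[361.3 283.1]]
(235, 340) [[ 0.493 -0.132  0.131]] [120 116 109]
(240, 372) [[ 0.494 -0.134  0.117]] [112 106 103]
(245, 395) [[ 0.503 -0.132  0.098]] [206 202 213]
(215, 380) [[ 0.5   -0.123  0.102]] [220 217 225]
(280, 400) [[ 0.508 -0.141  0.097]] [237 236 243]
(320, 425) [[ 0.511 -0.153  0.09 ]] [199 191 200]
(260, 420) [[ 0.494 -0.141  0.102]] [208 203 214]
top tcp px [[408.6 275.6]] grasp px [[410.6 274.8]]
```

View pics/a3.png

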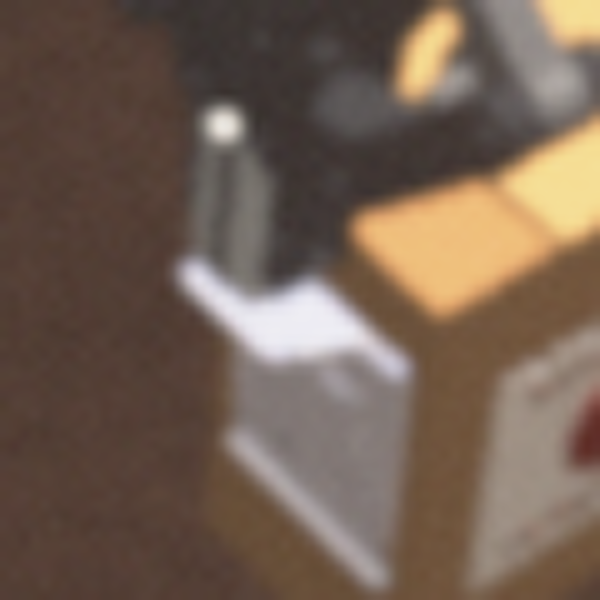

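Request:
{"api": "move_arm", "payload": {
  "targets": [
    {"hand": 1,"translation": [0,0,-3],"turn": 0},
    {"hand": 1,"translation": [0,0,-4],"turn": 0},
    {"hand": 1,"translation": [0,0,0],"turn": 0}
  ]
}}

```text
clock: 10.95
ee_pos: [0.5103, -0.1324, 0.1559]
orientation: [0.586, 3.084, 0.031]
wrist_force: [0.4, -0.3, -0.2]
width: 0.002
grasp_force: 0.0
```

```bash
cat > tip.py <<'E'
from h import *
c=grab("scene"); o=readout.get_obs(); R=Ro.from_rotvec(o["orientation"]).as_matrix(); p=o["ee_pos"]
vv,uu=np.mgrid[200:330,300:460]; uv=np.c_[uu.ravel(),vv.ravel()]; P=bydepth(c,uv); L=(P-p)@R
print(p.round(4),o["width"])
m=(abs(L[:,0])<.03)&(abs(L[:,1])<.06)&(L[:,2]>-.06)&(L[:,2]<.03); Q=L[m]
for a in np.arange(-.06,.03,.006):
    k=(Q[:,2]>=a)&(Q[:,2]<a+.006)
    if k.sum(): print(a.round(3),k.sum(),"x",(Q[k,0].min()*1000).round(),(Q[k,0].max()*1000).round(),"y",(Q[k,1].min()*1000).round(),(Q[k,1].max()*1000).round())
E
python3 tip.py
```

```text
[ 0.5089 -0.132   0.1538] -0.0026921650569285533
-0.06 44 x -1.0 12.0 y -15.0 13.0
-0.054 49 x -6.0 12.0 y -15.0 14.0
-0.048 47 x -8.0 12.0 y -14.0 12.0
-0.042 44 x -5.0 12.0 y -14.0 13.0
-0.036 22 x -8.0 12.0 y -12.0 7.0
-0.03 2 x 8.0 9.0 y -7.0 -0.0
```

Request:
{"api": "move_arm", "payload": {
  "targets": [
    {"hand": 0.3,"translation": [0,-0.1,0],"turn": 0},
    {"hand": 0.3,"translation": [0.2,0,0],"turn": 0},
    {"hand": 0.3,"translation": [0,0,3],"turn": 0},
    {"hand": 0.3,"translation": [0,0,3],"turn": 0},
    {"hand": 0.3,"translation": [0,0,3],"turn": 0},
    {"hand": 0.3,"translation": [0,0,1],"turn": 0},
    {"hand": 1,"translation": [0,0,0],"turn": 0},
    {"hand": 1,"translation": [0,0,0],"turn": 0}
  ],
  "squeeze": 20
}}

```text
clock: 11.8
ee_pos: [0.5049, -0.1296, 0.0518]
orientation: [-0.586, -3.08, -0.032]
wrist_force: [0.7, -0.2, 0.2]
width: 0.371
grasp_force: 0.0
```

Request:
{"api": "move_arm", "payload": {
  "targets": [
    {"hand": 1,"translation": [0,0,0],"turn": 0},
    {"hand": 1,"translation": [0,0,0],"turn": 0},
    {"hand": 1,"translation": [0,0,0],"turn": 0}
  ]
}}

```text
clock: 12.1
ee_pos: [0.5053, -0.1297, 0.0523]
orientation: [-0.586, -3.082, -0.032]
wrist_force: [-0.5, -1.3, 0.7]
width: 0.294
grasp_force: 19.9
```

```bash
python3 tip.py; python3 to.py .507 -.131 .079 68.5
```

```text
[ 0.5052 -0.1297  0.0523] 0.29246337411438944
-0.06 52 x -28.0 14.0 y -27.0 23.0
-0.054 80 x -8.0 13.0 y -27.0 26.0
-0.048 77 x -29.0 13.0 y -29.0 26.0
-0.042 58 x -30.0 13.0 y -28.0 26.0
-0.036 51 x -28.0 13.0 y -29.0 24.0
-0.03 30 x -29.0 10.0 y -29.0 14.0
-0.024 26 x -29.0 -13.0 y -29.0 -16.0
-0.018 25 x -29.0 -14.0 y -29.0 -15.0
-0.012 24 x -30.0 -14.0 y -28.0 18.0
-0.006 39 x -30.0 -14.0 y -29.0 26.0
-0.0 42 x -29.0 -14.0 y -29.0 26.0
0.006 40 x -29.0 -15.0 y -29.0 26.0
0.012 42 x -30.0 -15.0 y -30.0 25.0
0.018 50 x -29.0 -15.0 y -29.0 25.0
0.024 49 x -29.0 -15.0 y -30.0 23.0
12.15 [-0.287  0.512  1.943  0.031  0.693 -1.506] [ 0.5052 -0.1297  0.0523]
[[-0.93   0.367 -0.   ]
 [ 0.367  0.93   0.021]
 [ 0.008  0.019 -1.   ]]
shift cm [-0.19  0.   -2.68]
y az 68.46 turn -0.04
```

Request:
{"api": "move_arm", "payload": {
  "targets": [
    {"hand": 1,"translation": [0.35,0,0.1],"turn": 0},
    {"hand": 1,"translation": [0.34,0,0.12],"turn": 0},
    {"hand": 1,"translation": [0.34,0,0.13],"turn": 0},
    {"hand": 1,"translation": [0.33,0,0.15],"turn": 0},
    {"hand": 1,"translation": [0.32,0,0.17],"turn": 0},
    {"hand": 1,"translation": [0.31,0,0.18],"turn": 0},
    {"hand": 1,"translation": [0.3,0,0.2],"turn": 0},
    {"hand": 1,"translation": [0.29,0,0.21],"turn": 0}
  ]
}}

```text
clock: 12.95
ee_pos: [0.4804, -0.1196, 0.0389]
orientation: [-0.586, -3.081, -0.033]
wrist_force: [2.8, -1.5, 0.6]
width: 0.295
grasp_force: 19.6
```

Request:
{"api": "move_arm", "payload": {
  "targets": [
    {"hand": 1,"translation": [0.28,0,0.23],"turn": 0},
    {"hand": 1,"translation": [0.27,0,0.24],"turn": 0},
    {"hand": 1,"translation": [0.26,0,0.25],"turn": 0},
    {"hand": 1,"translation": [0.25,0,0.27],"turn": 0},
    {"hand": 1,"translation": [0.23,0,0.28],"turn": 0},
    {"hand": 1,"translation": [0.22,0,0.29],"turn": 0},
    {"hand": 1,"translation": [0.2,0,0.3],"turn": 0},
    {"hand": 1,"translation": [0.19,0,0.31],"turn": 0}
  ]
}}

```text
clock: 13.75
ee_pos: [0.4621, -0.112, 0.0174]
orientation: [-0.586, -3.079, -0.033]
wrist_force: [-1.3, 0.6, 4.9]
width: 0.297
grasp_force: 20.2
```

Request:
{"api": "move_arm", "payload": {
  "targets": [
    {"hand": 1,"translation": [0.1,0,0.17],"turn": 0},
    {"hand": 1,"translation": [0,0,0],"turn": 0}
  ]
}}

```text
clock: 13.95
ee_pos: [0.4606, -0.1115, 0.0155]
orientation: [-0.585, -3.078, -0.033]
wrist_force: [-1.7, 0.3, 6.2]
width: 0.296
grasp_force: 20.5
```

```bash
cat > cart.py <<'E'
from h import *
c=grab("top"); P=bydepth(c,np.c_[[a.ravel() for a in np.mgrid[0:640,0:480]]].T).reshape(640,480,3).transpose(1,0,2)
vv,uu=np.mgrid[0:480,0:640]; H=P[...,2]; hsv=cv2.cvtColor(c["color"],cv2.COLOR_RGB2HSV)
m=((abs(H-.11)<.005)&(hsv[...,2]>150)&(hsv[...,1]>40)&(uu>350)&(uu<480)&(vv>180)&(vv<300))
ys,xs=np.where(m); X=onplane(c,np.c_[xs,ys],.11); print("carton top",len(xs),cv2.minAreaRect((X[:,:2]*1000).astype(np.float32)),H[m].std())
m=(hsv[...,1]<45)&(hsv[...,2]>150)&(uu>370)&(uu<430)&(vv>240)&(vv<320)&(H>.05)&(H<.115)
ys,xs=np.where(m); Q=P[m]
if len(Q):
    u=np.array([-.93,.367]); s=(Q[:,:2]-[.562,-.153])@u; print("metal",len(Q),"out",np.percentile(s,[2,50,98]).round(4),"z at far",Q[s>np.percentile(s,80),2].mean().round(4))
E
python3 cart.py; python3 s.py
```

```text
carton top 1272 ((564.1995849609375, -154.17994689941406), (55.23181915283203, 71.9697494506836), 67.88458251953125) 0.0015703175254009878
metal 3 out [0.0083 0.0098 0.0174] z at far 0.0812
14.0 [-0.276  0.538  2.051  0.038  0.562 -1.504] [ 0.4607 -0.1115  0.0156]
[[-0.93   0.367 -0.004]
 [ 0.367  0.93   0.022]
 [ 0.012  0.019 -1.   ]]
```

Request:
{"api": "move_arm", "payload": {
  "targets": [
    {"hand": 0.3,"translation": [0,0,0],"turn": 0},
    {"hand": 0.3,"translation": [0,0,0],"turn": 0},
    {"hand": 0.3,"translation": [0,0,0],"turn": 0},
    {"hand": 0.3,"translation": [0,0,-3],"turn": 0},
    {"hand": 0.3,"translation": [0,0,-5],"turn": 0},
    {"hand": 0,"translation": [0,0,-5],"turn": 0},
    {"hand": 0,"translation": [0,0,-5],"turn": 0},
    {"hand": 0,"translation": [0,2,-5],"turn": 0}
  ]
}}

```text
clock: 14.8
ee_pos: [0.4686, -0.1003, 0.2449]
orientation: [-0.589, -3.08, -0.032]
wrist_force: [0.6, 0.5, 0.3]
width: 1.003
grasp_force: 0.0
```

Request:
{"api": "move_arm", "payload": {
  "targets": [
    {"hand": 0,"translation": [0,4,-5],"turn": 0},
    {"hand": 0,"translation": [0,4,-5],"turn": 0},
    {"hand": 0,"translation": [0,4,-5],"turn": 0}
  ]
}}

```text
clock: 15.1
ee_pos: [0.5036, -0.0139, 0.3634]
orientation: [-0.587, -3.081, -0.033]
wrist_force: [0.4, 0.2, -0.1]
width: 1.0
grasp_force: 0.0
```

```bash
python3 cart.py; python3 - <<'E'
from h import *
c=grab("scene"); save(c,"b1.png",(300,200,480,340),4)
E
python3 s.py
```

```text
carton top 0 ((0.0, 0.0), (0.0, 0.0), 0.0) nan
metal 85 out [0.0994 0.1067 0.1111] z at far 0.0673
15.2 [-0.062  0.085  1.702  0.023  1.348 -1.265] [ 0.5074 -0.0125  0.3673]
[[-0.931  0.364  0.009]
 [ 0.364  0.931  0.022]
 [-0.     0.023 -1.   ]]
  ret = _var(a, axis=axis, dtype=dtype, out=out, ddof=ddof,
  arrmean = um.true_divide(arrmean, div, out=arrmean,
  ret = ret.dtype.type(ret / rcount)
```

View pics/b1.png

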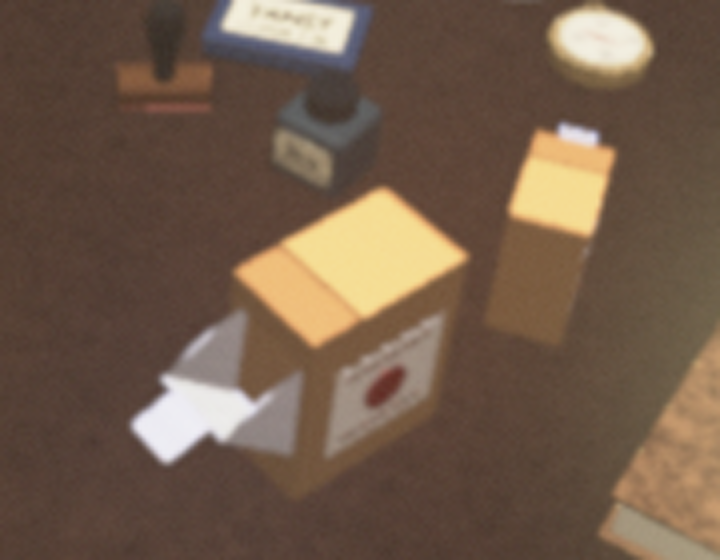

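Image shows spout fully out (tab at crop (170,425)), carton upright. Next I'll go high at azimuth −21.5° and build an inward tilt, so that a half turn about the tilted tool axis pours.

Request:
{"api": "move_arm", "payload": {
  "targets": [
    {"hand": 0,"translation": [-0.2,-1.5,-4.7],"turn": 0},
    {"hand": 0,"translation": [-0.2,-1.5,-4.7],"turn": 0},
    {"hand": 0,"translation": [-0.2,-1.5,-4.7],"turn": 0},
    {"hand": 0,"translation": [-0.2,-1.5,-4.7],"turn": 0},
    {"hand": 0,"translation": [-0.2,-1.5,-4.7],"turn": 0},
    {"hand": 0,"translation": [-0.2,-1.5,-4.7],"turn": 0},
    {"hand": 0,"translation": [-0.2,-1.5,-4.7],"turn": 0},
    {"hand": 0,"translation": [-0.2,-1.5,-4.7],"turn": 0}
  ]
}}

```text
clock: 16.0
ee_pos: [0.4746, -0.1412, 0.7361]
orientation: [-0.586, -3.08, -0.033]
wrist_force: [0.9, -0.7, 0.6]
width: 1.002
grasp_force: 0.0
```

Request:
{"api": "move_arm", "payload": {
  "targets": [
    {"hand": 0,"translation": [-0.2,-1.5,-4.7],"turn": 0},
    {"hand": 0,"translation": [-0.2,-1.5,-4.7],"turn": 0},
    {"hand": 0,"translation": [-0.2,0,-4.7],"turn": 0},
    {"hand": 0,"translation": [-4,0,-3],"turn": 0},
    {"hand": 0,"translation": [-5,0,-3],"turn": 0},
    {"hand": 0,"translation": [-5,0,-3],"turn": 0},
    {"hand": 0,"translation": [-5,0,-3],"turn": 0},
    {"hand": 0,"translation": [-5,0,-3],"turn": 0}
  ]
}}

```text
clock: 16.8
ee_pos: [0.5057, -0.1934, 0.8619]
orientation: [-0.568, -2.992, -0.059]
wrist_force: [-0.0, -0.1, 0.1]
width: 0.999
grasp_force: 0.0
```

```bash
python3 s.py
```

```text
16.8 [-0.398  0.467  0.086  0.041  2.69  -1.557] [ 0.5057 -0.1934  0.8619]
[[-0.926  0.367 -0.087]
 [ 0.364  0.93   0.056]
 [ 0.101  0.02  -0.995]]
```

Request:
{"api": "move_arm", "payload": {
  "targets": [
    {"hand": 0,"translation": [-5,0,-3],"turn": 0},
    {"hand": 0,"translation": [-5,0,-3],"turn": 0},
    {"hand": 0,"translation": [-5,0,-3.5],"turn": 0},
    {"hand": 0,"translation": [-5,0,-3.5],"turn": 0},
    {"hand": 0,"translation": [-5,0,-4],"turn": 0},
    {"hand": 0,"translation": [-5,0,-4],"turn": 0}
  ]
}}

```text
clock: 17.4
ee_pos: [0.5402, -0.2118, 0.8206]
orientation: [-0.554, -2.921, -0.082]
wrist_force: [-0.3, -0.4, -1.1]
width: 1.0
grasp_force: 0.0
```

```bash
python3 s.py
```

```text
17.4 [-0.404  0.54   0.087  0.041  2.689 -1.565] [ 0.5402 -0.2118  0.8206]
[[-0.917  0.368 -0.153]
 [ 0.358  0.93   0.085]
 [ 0.173  0.023 -0.985]]
```

Request:
{"api": "move_arm", "payload": {
  "targets": [
    {"hand": 0,"translation": [-5,0,-2],"turn": 0},
    {"hand": 0,"translation": [-5,0,-2],"turn": 0},
    {"hand": 0,"translation": [-5,0,-2],"turn": 0},
    {"hand": 0,"translation": [-5,0,-2],"turn": 0}
  ]
}}

```text
clock: 17.8
ee_pos: [0.5767, -0.228, 0.771]
orientation: [-0.537, -2.842, -0.105]
wrist_force: [1.0, 1.1, 0.1]
width: 0.998
grasp_force: 0.0
```

```bash
python3 s.py
```

```text
17.8 [-0.404  0.622  0.087  0.038  2.689 -1.569] [ 0.5767 -0.228   0.771 ]
[[-0.902  0.368 -0.227]
 [ 0.35   0.93   0.116]
 [ 0.254  0.025 -0.967]]
```

Request:
{"api": "move_arm", "payload": {
  "targets": [
    {"hand": 0,"translation": [-5,0,-1.5],"turn": 0},
    {"hand": 0,"translation": [-5,0,-1.5],"turn": 0},
    {"hand": 0,"translation": [-5,0,-1.5],"turn": 0},
    {"hand": 0,"translation": [-5,0,-1.5],"turn": 0},
    {"hand": 0,"translation": [-5,0,-1.5],"turn": 0},
    {"hand": 0,"translation": [-5,0,-1.5],"turn": 0},
    {"hand": 0,"translation": [-5,0,-1.5],"turn": 0},
    {"hand": 0,"translation": [-5,0,-1.5],"turn": 0}
  ]
}}

```text
clock: 18.6
ee_pos: [0.6444, -0.2557, 0.6505]
orientation: [-0.501, -2.664, -0.151]
wrist_force: [-0.4, -0.2, 0.3]
width: 1.0
grasp_force: 0.0
```

```bash
python3 s.py
```

```text
18.6 [-0.402  0.806  0.087  0.035  2.689 -1.573] [ 0.6444 -0.2557  0.6505]
[[-0.845  0.369 -0.386]
 [ 0.323  0.929  0.181]
 [ 0.426  0.028 -0.904]]
```

Request:
{"api": "move_arm", "payload": {
  "targets": [
    {"hand": 0,"translation": [-5,0,-1],"turn": 0},
    {"hand": 0,"translation": [-5,0,-1],"turn": 0},
    {"hand": 0,"translation": [-5,0,-1],"turn": 0},
    {"hand": 0,"translation": [-5,0,-1],"turn": 0},
    {"hand": 0,"translation": [-5,0,-1],"turn": 0},
    {"hand": 0,"translation": [-5,0,-1],"turn": 0},
    {"hand": 0,"translation": [-5,0,-1],"turn": 0},
    {"hand": 0,"translation": [-5,0,-1],"turn": 0}
  ]
}}

```text
clock: 19.4
ee_pos: [0.6959, -0.2744, 0.5007]
orientation: [-0.46, -2.462, -0.197]
wrist_force: [0.2, 0.5, -0.2]
width: 0.998
grasp_force: 0.0
```

```bash
python3 s.py
```

```text
19.4 [-0.398  1.013  0.087  0.032  2.689 -1.574] [ 0.6959 -0.2744  0.5007]
[[-0.748  0.371 -0.551]
 [ 0.279  0.928  0.247]
 [ 0.603  0.031 -0.797]]
```

Request:
{"api": "move_arm", "payload": {
  "targets": [
    {"hand": 0,"translation": [-5,0,-0.5],"turn": 0},
    {"hand": 0,"translation": [-5,0,-0.5],"turn": 0},
    {"hand": 0,"translation": [-5,0,-0.5],"turn": 0},
    {"hand": 0,"translation": [-5,0,-0.5],"turn": 0},
    {"hand": 0,"translation": [-5,0,-0.5],"turn": 0},
    {"hand": 0,"translation": [-5,0,-0.5],"turn": 0},
    {"hand": 0,"translation": [-5,0,-0.5],"turn": 0},
    {"hand": 0,"translation": [-5,0,-0.5],"turn": 0}
  ]
}}

```text
clock: 20.2
ee_pos: [0.7187, -0.2796, 0.3259]
orientation: [-0.415, -2.238, -0.24]
wrist_force: [-0.2, 0.0, 0.4]
width: 1.002
grasp_force: 0.0
```

```bash
python3 s.py; python3 cart.py 2>/dev/null
```

```text
20.2 [-0.392  1.242  0.087  0.032  2.689 -1.575] [ 0.7187 -0.2796  0.3259]
[[-0.603  0.373 -0.705]
 [ 0.215  0.927  0.307]
 [ 0.768  0.034 -0.64 ]]
carton top 0 ((0.0, 0.0), (0.0, 0.0), 0.0) nan
```

```bash
cat > tip2.py <<'E'
from h import *
c=grab("scene"); o=readout.get_obs(); R=Ro.from_rotvec(o["orientation"]).as_matrix(); p=o["ee_pos"]
vv,uu=np.mgrid[0:480,0:640]; uv=np.c_[uu.ravel(),vv.ravel()]; P=bydepth(c,uv); ok=c["depth"].ravel()>0; L=(P-p)@R
print(p.round(4),o["width"],project(c,p).round())
m=ok&(abs(L[:,0])<.045)&(abs(L[:,1])<.065)&(L[:,2]>-.14)&(L[:,2]<.03); Q=L[m]
for a in np.arange(-.14,.03,.008):
    k=(Q[:,2]>=a)&(Q[:,2]<a+.008)
    if k.sum()>3: print(a.round(3),k.sum(),"x",(np.percentile(Q[k,0],[2,98])*1000).round(),"y hist",np.histogram(Q[k,1],bins=np.arange(-.06,.061,.015))[0])
H=P[:,2]; hsv=cv2.cvtColor(c["color"],cv2.COLOR_RGB2HSV).reshape(-1,3)
m=ok&(abs(H-.11)<.005)&(abs(P[:,0]-.562)<.08)&(abs(P[:,1]+.153)<.08)&(hsv[:,1]>60)&(hsv[:,2]>150)
mm=m.reshape(480,640).astype(np.uint8)
X=onplane(c,uv[m],.11); print("carton",m.sum(),cv2.minAreaRect((X[:,:2]*1000).astype(np.float32)))
E
python3 tip2.py
```

```text
[ 0.7184 -0.2794  0.3212] 1.0027142548924983 [[519. 141.]]
-0.14 152 x [ 3. 14.] y hist [33 48 49  4  0  0  0  0]
-0.132 195 x [-6. 19.] y hist [38 89 46  3  0  0  0  0]
-0.124 222 x [-6. 20.] y hist [33 71 59 37  0  0  0  0]
-0.116 159 x [-1. 19.] y hist [ 2 20 60 48  8  0  0  0]
-0.108 215 x [-13.  18.] y hist [ 2 36 76 49 27 10  0  0]
-0.1 319 x [-14.  18.] y hist [ 4 70 38 77 85 15 14  0]
-0.092 111 x [-11.  14.] y hist [49 36  0  0  0  0 10  0]
-0.084 122 x [-8. 14.] y hist [86  4  0  0  0  0  3  0]
-0.076 88 x [-10.  12.] y hist [68  8  0  0  0  0 12  0]
-0.068 104 x [-10.  12.] y hist [72  7  0  0  0  0 25  0]
-0.06 108 x [-9. 12.] y hist [66  7  0  0  0  0 34  1]
-0.052 134 x [-9. 13.] y hist [69 10  0  0  0  0 41 14]
-0.044 144 x [-9. 13.] y hist [64 14  0  0  0  0 38 28]
carton 1122 ((560.321044921875, -152.75953674316406), (54.98324966430664, 88.99513244628906), 68.00906372070312)
```

```bash
cat > plan.py <<'E'
from h import *; from kin import fk,lo,hi
from scipy.optimize import least_squares
o=readout.get_obs(); R=Ro.from_rotvec(o["orientation"])
Rg=R*Ro.from_euler('Z',2.5,degrees=True); a=Rg.as_matrix()[:,2]; print(Rg.as_matrix().round(3))
print("fk err",fk(o["joints"])[0]-o["ee_pos"],(fk(o["joints"])[1]*R.inv()).magnitude())
yaw=np.arctan2(a[1],a[0])+np.pi; Rc=Ro.from_euler('Z',yaw)  # carton attitude when held upright
G=np.array([.575,-.159,.086]); tcp=G+.052*a; pre=tcp-.12*a
print("pre shift",(R.inv().apply(pre-o["ee_pos"])*100).round(2),"tcp",tcp.round(4))
g=np.array([.015,0,.086]); pts=dict(E=[-.08,0,.078],tipL=[-.087,-.02,.072],tipR=[-.087,.02,.072],tab=[-.11,0,.075])
box=np.array([[x,y,z] for x in(-.045,.045) for y in(-.027,.027) for z in(0,.11)])
dish=np.array([.511,.137])
def ik(p,Rt,q):
    f=lambda x:(lambda P:np.r_[P[0]-p,.3*(Rt*P[1].inv()).as_rotvec()])(fk(x))
    s=least_squares(f,np.clip(q,lo+1e-3,hi-1e-3),bounds=(lo,hi)); return s.x,abs(s.fun).max()
if __name__=="__main__":
  rot=lambda ph:Ro.from_rotvec(a*np.radians(ph))*Rc
  rel={ph:{k:rot(ph).apply(np.array(v)-g) for k,v in pts.items()} for ph in range(0,181,30)}
  for ph in rel:
    R_=rot(ph); low=min(R_.apply(box-g)[:,2].min(),min(v[2] for v in rel[ph].values()))
    print(ph,"E rel",rel[ph]["E"].round(3),"lowest",low.round(3),"tilt",np.degrees(np.arccos(R_.apply([0,0,1])[2])).round(),"spoutdir",R_.apply([-1,0,0]).round(2))
  Eg=rel[180]["E"]; Gp=np.array([*(dish-Eg[:2]),0]); Gp[2]=.06-min(min(v[2] for v in rel[180].values()),rot(180).apply(box-g)[:,2].min()); print("G pour",Gp.round(3))
  q=o["joints"]
  for p in(pre,tcp,tcp+[0,0,.12]): q,e=ik(p,Rg,q); print(q.round(2),e.round(4))
  T0=Gp+.052*a
  for ph in range(0,181,20):
    q,e=ik(T0,Rg*Ro.from_euler('Z',ph,degrees=True),q); print(ph,q.round(2),e.round(4))
E
python3 plan.py
```

```text
[[-0.581  0.399 -0.709]
 [ 0.253  0.917  0.308]
 [ 0.773 -0.    -0.634]]
fk err [-0.00030274  0.00013123  0.00033498] 0.00040684730588416143
pre shift [-7.03  5.02 21.99] tcp [ 0.5381 -0.143   0.053 ]
0 E rel [-0.087  0.038 -0.008] lowest -0.086 tilt 0.0 spoutdir [-0.92  0.4   0.  ]
30 E rel [-0.072  0.061 -0.014] lowest -0.093 tilt 23.0 spoutdir [-0.74  0.67 -0.07]
60 E rel [-0.053  0.074 -0.029] lowest -0.093 tilt 45.0 spoutdir [-0.51  0.82 -0.25]
90 E rel [-0.034  0.074 -0.05 ] lowest -0.085 tilt 66.0 spoutdir [-0.3   0.82 -0.49]
120 E rel [-0.021  0.06  -0.071] lowest -0.093 tilt 84.0 spoutdir [-0.15  0.66 -0.74]
150 E rel [-0.018  0.037 -0.086] lowest -0.113 tilt 97.0 spoutdir [-0.1   0.39 -0.91]
180 E rel [-0.024  0.011 -0.092] lowest -0.12 tilt 101.0 spoutdir [-0.18  0.08 -0.98]
G pour [0.535 0.126 0.18 ]
[-0.33  1.04  0.94  0.07  2.05 -1.49] 0.0
[-0.32  1.    1.24  0.07  1.79 -1.5 ] 0.0
[-0.32  0.85  1.23  0.07  1.94 -1.49] 0.0
0 [ 0.04  0.78  1.45  0.35  1.73 -1.21] 0.0
20 [ 0.04  0.78  1.45  0.35  1.73 -0.87] 0.0
40 [ 0.04  0.78  1.45  0.35  1.73 -0.52] 0.0
60 [ 0.04  0.78  1.45  0.35  1.73 -0.17] 0.0
80 [0.04 0.78 1.45 0.35 1.73 0.18] 0.0
100 [0.04 0.78 1.45 0.35 1.73 0.53] 0.0
120 [0.04 0.78 1.45 0.35 1.73 0.88] 0.0
140 [0.04 0.78 1.45 0.35 1.73 1.23] 0.0
160 [0.04 0.78 1.45 0.35 1.73 1.58] 0.0
180 [0.04 0.78 1.45 0.35 1.73 1.93] 0.0
```

Request:
{"api": "move_arm", "payload": {
  "targets": [
    {"hand": 0,"translation": [-1.17,0.84,3.67],"turn": 0},
    {"hand": 0,"translation": [-1.17,0.84,3.67],"turn": 0},
    {"hand": 0,"translation": [-1.17,0.84,3.67],"turn": 0},
    {"hand": 0,"translation": [-1.17,0.84,3.67],"turn": 0},
    {"hand": 0,"translation": [-1.17,0.84,3.67],"turn": 0},
    {"hand": 0,"translation": [-1.17,0.84,3.67],"turn": 0},
    {"hand": 0,"translation": [0,0,0],"turn": 2.5},
    {"hand": 0,"translation": [0,0,0],"turn": 0}
  ]
}}

```text
clock: 21.1
ee_pos: [0.6299, -0.1844, 0.1421]
orientation: [-0.463, -2.229, -0.216]
wrist_force: [0.1, -0.2, 0.9]
width: 1.001
grasp_force: 0.0
```

```bash
python3 to.py .538 -.143 .053; python3 tip2.py | tail -1;  python3 - <<'E'
from h import *
c=grab("scene"); save(c,"g1.png",(280,120,520,330),3)
E
```

```text
21.1 [-0.332  1.031  0.915  0.067  2.067 -1.489] [ 0.6299 -0.1844  0.1421]
[[-0.588  0.398 -0.704]
 [ 0.256  0.917  0.306]
 [ 0.767 -0.    -0.641]]
shift cm [-0.37  0.14 13.45]
carton 1138 ((560.1743774414062, -152.85507202148438), (55.85634231567383, 89.39111328125), 68.00578308105469)
```

View pics/g1.png

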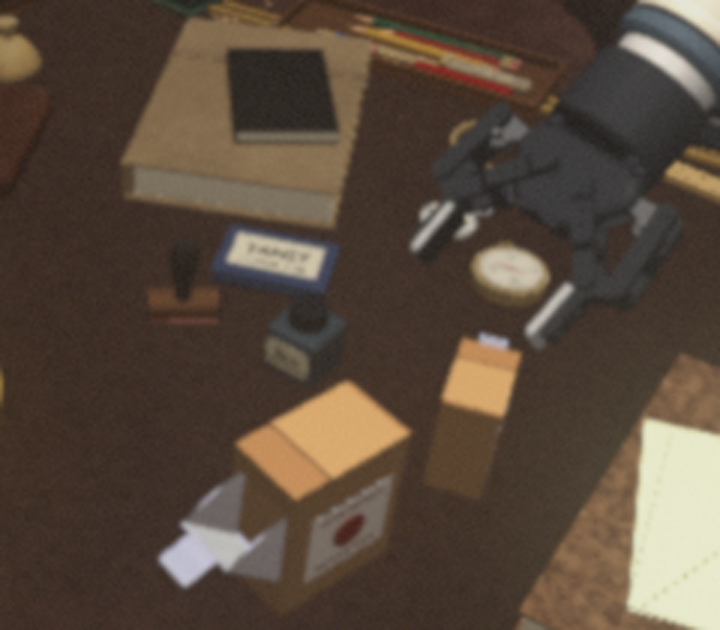

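```bash
python3 tip2.py; python3 - <<'E'
from h import *
c=grab("scene");o=readout.get_obs(); R=Ro.from_rotvec(o["orientation"]).as_matrix(); p=o["ee_pos"]
for s in(-1,1): print(project(c,p-.038*R[:,2]+s*.045*R[:,1]).round(1))
vv,uu=np.mgrid[0:480,0:640];P=bydepth(c,np.c_[uu.ravel(),vv.ravel()])
m=(abs(P[:,0]-.694)<.07)&(abs(P[:,1]+.202)<.06)&(P[:,2]>.02)&(P[:,2]<.1);print("small",np.percentile(P[m],[2,98],axis=0).round(3))
E
```

```text
[ 0.6312 -0.1855  0.1432] 0.9991210124554218 [[423. 235.]]
-0.14 289 x [ 4. 16.] y hist [28 43 33 34 34 32 22 39]
-0.132 305 x [-3. 22.] y hist [23 55 47 23 43 21 21 47]
-0.124 296 x [-6. 22.] y hist [18 45 49 30 48 27  8 43]
-0.116 264 x [-12.  20.] y hist [ 5 36 45 36 36 45  5 31]
-0.108 282 x [-12.  20.] y hist [ 0 52 32 39 36 41 33 11]
-0.1 257 x [-12.  19.] y hist [15 52 20 21 35 23 58  3]
-0.092 165 x [-9. 15.] y hist [40 21  0  0  0  0 51 26]
-0.084 143 x [-9. 15.] y hist [52  3  0  0  0  0 33 29]
-0.076 107 x [-8. 14.] y hist [51  5  0  0  0  0 28 23]
-0.068 111 x [-8. 13.] y hist [55  5  0  0  0  0 34 17]
-0.06 109 x [-9. 15.] y hist [51  6  0  0  0  0 33 19]
-0.052 103 x [-7. 14.] y hist [51  5  0  0  0  0 30 17]
-0.044 88 x [-8. 14.] y hist [38  7  0  0  0  0 32 11]
carton 1138 ((560.1431884765625, -152.93222045898438), (55.68995666503906, 89.39111328125), 68.00578308105469)
[[456.3 233.2]]
[[420.  205.9]]
small [[ 0.658 -0.228  0.023]
 [ 0.734 -0.186  0.082]]
```

Request:
{"api": "move_arm", "payload": {
  "targets": [
    {"hand": 0,"translation": [-0.2,0.1,3],"turn": 0},
    {"hand": 0,"translation": [-0.17,0.05,3],"turn": 0},
    {"hand": 0,"translation": [0,0,3],"turn": 0},
    {"hand": 0,"translation": [0,0,2],"turn": 0},
    {"hand": 0,"translation": [0,0,1],"turn": 0},
    {"hand": 0,"translation": [0,0,0],"turn": 0}
  ]
}}

```text
clock: 21.9
ee_pos: [0.5481, -0.1477, 0.0617]
orientation: [-0.463, -2.228, -0.217]
wrist_force: [0.9, -0.8, -0.5]
width: 0.998
grasp_force: 0.0
```

```bash
python3 to.py .538 -.143 .053; python3 tip2.py | tail -1
```

```text
21.9 [-0.323  0.992  1.212  0.069  1.811 -1.499] [ 0.5481 -0.1477  0.0617]
[[-0.588  0.399 -0.704]
 [ 0.255  0.917  0.306]
 [ 0.768  0.    -0.641]]
shift cm [0.04 0.03 1.42]
carton 1167 ((560.132568359375, -152.81175231933594), (55.905399322509766, 90.7378158569336), 68.00578308105469)
```

Position is good (1.4 cm to go); finish the approach and grip at 40 N.

Request:
{"api": "move_arm", "payload": {
  "targets": [
    {"hand": 0,"translation": [0,0,0.8],"turn": 0},
    {"hand": 0,"translation": [0,0,0.5],"turn": 0},
    {"hand": 1,"translation": [0,0,0],"turn": 0},
    {"hand": 1,"translation": [0,0,0],"turn": 0},
    {"hand": 1,"translation": [0,0,0],"turn": 0},
    {"hand": 1,"translation": [0,0,0],"turn": 0}
  ],
  "squeeze": 40
}}

```text
clock: 22.55
ee_pos: [0.5397, -0.144, 0.0537]
orientation: [-0.464, -2.23, -0.217]
wrist_force: [1.7, -0.4, 0.9]
width: 0.63
grasp_force: 34.2
```

```bash
python3 to.py .538 -.143 .053; python3 tip2.py | tail -1
```

```text
22.55 [-0.322  0.99   1.239  0.07   1.784 -1.499] [ 0.5397 -0.144   0.0537]
[[-0.589  0.399 -0.703]
 [ 0.256  0.917  0.306]
 [ 0.767  0.    -0.642]]
shift cm [0.07 0.02 0.19]
carton 1166 ((557.7545776367188, -151.85960388183594), (56.055511474609375, 91.95404815673828), 67.49119567871094)
```

Request:
{"api": "move_arm", "payload": {
  "targets": [
    {"hand": 1,"translation": [0.6,0,-0.5],"turn": 0},
    {"hand": 1,"translation": [1.2,0,-1],"turn": 0},
    {"hand": 1,"translation": [1.9,0,-1.6],"turn": 0},
    {"hand": 1,"translation": [1.9,0,-1.6],"turn": 0},
    {"hand": 1,"translation": [1.5,0,-1.2],"turn": 0},
    {"hand": 1,"translation": [0.6,0,-0.5],"turn": 0},
    {"hand": 1,"translation": [0,0,0],"turn": 0}
  ]
}}

```text
clock: 23.3
ee_pos: [0.5395, -0.1438, 0.1548]
orientation: [-0.464, -2.231, -0.217]
wrist_force: [-0.6, 0.6, -3.0]
width: 0.63
grasp_force: 34.1
```

Request:
{"api": "move_arm", "payload": {
  "targets": [
    {"hand": 1,"translation": [0.5,1.26,0.6],"turn": 0},
    {"hand": 1,"translation": [1.03,2.52,1.23],"turn": 0},
    {"hand": 1,"translation": [1.03,2.52,1.23],"turn": 0},
    {"hand": 1,"translation": [1.03,2.52,1.23],"turn": 0},
    {"hand": 1,"translation": [1.03,2.52,1.23],"turn": 0},
    {"hand": 1,"translation": [1.03,2.52,1.23],"turn": 0},
    {"hand": 1,"translation": [1.03,2.52,1.23],"turn": 0},
    {"hand": 1,"translation": [1.03,2.52,1.23],"turn": 0}
  ]
}}

```text
clock: 24.1
ee_pos: [0.5026, 0.0797, 0.1525]
orientation: [-0.463, -2.226, -0.216]
wrist_force: [-0.1, -1.0, -4.0]
width: 0.627
grasp_force: 34.0
```

```bash
python3 to.py .503 .092 .15; cat > pour.py <<'E'
# rows: turn d deg each while moving world by step
from h import *; import sys
n,d=int(sys.argv[1]),float(sys.argv[2]); tgt=np.array(list(map(float,sys.argv[3:6])))
o=readout.get_obs(); R=Ro.from_rotvec(o["orientation"]); dp=(tgt-o["ee_pos"])*100/n
for k in range(n):
    print(k,R.inv().apply(dp).round(2)); R=R*Ro.from_euler('Z',d,degrees=True)
E
python3 tip2.py|tail -1
```

```text
24.1 [-0.044  0.773  1.445  0.283  1.76  -1.275] [0.5026 0.0797 0.1525]
[[-0.586  0.399 -0.705]
 [ 0.256  0.917  0.306]
 [ 0.769 -0.001 -0.639]]
shift cm [0.1  1.14 0.5 ]
carton 0 ((0.0, 0.0), (0.0, 0.0), 0.0)
```

Request:
{"api": "move_arm", "payload": {
  "targets": [
    {"hand": 1,"translation": [0,0,0],"turn": 4},
    {"hand": 1,"translation": [0,0,0],"turn": 8},
    {"hand": 1,"translation": [0,0,0],"turn": 8},
    {"hand": 1,"translation": [0,0,0],"turn": 8},
    {"hand": 1,"translation": [0,0,0],"turn": 8},
    {"hand": 1,"translation": [0,0,0],"turn": 8},
    {"hand": 1,"translation": [0,0,0],"turn": 8},
    {"hand": 1,"translation": [0,0,0],"turn": 8}
  ],
  "squeeze": 50
}}

```text
clock: 24.95
ee_pos: [0.503, 0.0783, 0.1525]
orientation: [-1.528, -1.702, 0.34]
wrist_force: [0.5, -0.7, -2.4]
width: 0.626
grasp_force: 43.1
```

```bash
python3 to.py .498 .142 .147;python3 pour.py 15 8 .498 .142 .149
```

```text
24.95 [-0.046  0.773  1.444  0.282  1.761 -0.224] [0.503  0.0783 0.1525]
[[ 0.056  0.707 -0.705]
 [ 0.923  0.232  0.306]
 [ 0.38  -0.668 -0.64 ]]
shift cm [5.64 1.49 2.65]
0 [0.38 0.09 0.17]
1 [0.39 0.04 0.17]
2 [ 0.39 -0.02  0.17]
3 [ 0.39 -0.07  0.17]
4 [ 0.37 -0.13  0.17]
5 [ 0.35 -0.18  0.17]
6 [ 0.32 -0.22  0.17]
7 [ 0.29 -0.27  0.17]
8 [ 0.25 -0.3   0.17]
9 [ 0.2  -0.33  0.17]
10 [ 0.16 -0.36  0.17]
11 [ 0.1  -0.38  0.17]
12 [ 0.05 -0.39  0.17]
13 [-0.   -0.39  0.17]
14 [-0.06 -0.39  0.17]
```

Request:
{"api": "move_arm", "payload": {
  "targets": [
    {"hand": 1,"translation": [0.38,0.09,0.17],"turn": 8},
    {"hand": 1,"translation": [0.39,0.04,0.17],"turn": 8},
    {"hand": 1,"translation": [0.39,-0.02,0.17],"turn": 8},
    {"hand": 1,"translation": [0.39,-0.07,0.17],"turn": 8},
    {"hand": 1,"translation": [0.37,-0.13,0.17],"turn": 8},
    {"hand": 1,"translation": [0.35,-0.18,0.17],"turn": 8},
    {"hand": 1,"translation": [0.32,-0.22,0.17],"turn": 8},
    {"hand": 1,"translation": [0.29,-0.27,0.17],"turn": 8}
  ]
}}

```text
clock: 25.75
ee_pos: [0.5, 0.1125, 0.1507]
orientation: [-2.345, -0.676, 0.882]
wrist_force: [-0.3, -0.3, -3.0]
width: 0.626
grasp_force: 43.1
```

Request:
{"api": "move_arm", "payload": {
  "targets": [
    {"hand": 1,"translation": [0.25,-0.3,0.17],"turn": 8},
    {"hand": 1,"translation": [0.2,-0.33,0.17],"turn": 8},
    {"hand": 1,"translation": [0.16,-0.36,0.17],"turn": 8},
    {"hand": 1,"translation": [0.1,-0.38,0.17],"turn": 8},
    {"hand": 1,"translation": [0.05,-0.39,0.17],"turn": 8},
    {"hand": 1,"translation": [0,-0.39,0.17],"turn": 8},
    {"hand": 1,"translation": [-0.06,-0.39,0.17],"turn": 8},
    {"hand": 1,"translation": [0,0,0],"turn": 0}
  ]
}}

```text
clock: 26.55
ee_pos: [0.4975, 0.1423, 0.1493]
orientation: [-2.642, 0.551, 1.239]
wrist_force: [-0.0, 0.6, -2.2]
width: 0.626
grasp_force: 43.5
```

Request:
{"api": "move_arm", "payload": {
  "targets": [
    {"hand": 1,"translation": [0,0,0],"turn": 0},
    {"hand": 1,"translation": [0,0,0],"turn": 0},
    {"hand": 1,"translation": [0,0,0],"turn": 0},
    {"hand": 1,"translation": [0,0,0],"turn": 0},
    {"hand": 1,"translation": [0,0,0],"turn": 0},
    {"hand": 1,"translation": [0,0,0],"turn": 0},
    {"hand": 1,"translation": [0,0,0],"turn": 0}
  ]
}}

```text
clock: 27.25
ee_pos: [0.4988, 0.1413, 0.1503]
orientation: [-2.643, 0.55, 1.235]
wrist_force: [-0.8, -0.6, -3.0]
width: 0.628
grasp_force: 43.5
```

```bash
python3 to.py .498 .142 .149; python3 - <<'E'
from h import *
a=grab("scene");b=grab("top")
im=np.hstack([cv2.resize(a["color"][150:330,170:350],(400,400)),cv2.resize(b["color"][190:370,160:340],(400,400))])
cv2.imwrite("pics/p1.png",im[...,::-1])
E
```

```text
27.25 [0.04  0.77  1.455 0.345 1.729 1.928] [0.4988 0.1413 0.1503]
[[ 0.588 -0.399 -0.703]
 [-0.256 -0.917  0.306]
 [-0.767 -0.    -0.642]]
shift cm [ 0.03 -0.03  0.16]
```

View pics/p1.png

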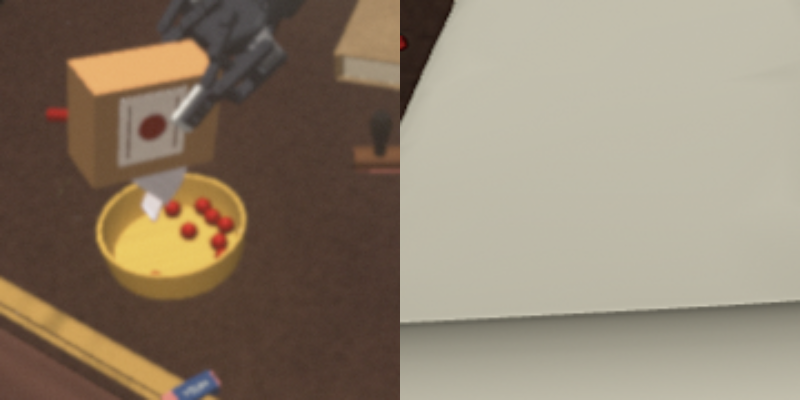

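In the left half, at least 6 pellets lie in the dish around (205,220), and the spout points down inside the rim. I'll jiggle a little for stragglers.

Request:
{"api": "move_arm", "payload": {
  "targets": [
    {"hand": 1,"translation": [0,0,0],"turn": 7},
    {"hand": 1,"translation": [0,0,0],"turn": -7},
    {"hand": 1,"translation": [0,0,0],"turn": -7},
    {"hand": 1,"translation": [0,0,0],"turn": 7},
    {"hand": 1,"translation": [0,0,0],"turn": 7},
    {"hand": 1,"translation": [0,0,0],"turn": -7},
    {"hand": 1,"translation": [0,0,0],"turn": 0},
    {"hand": 1,"translation": [0,0,0],"turn": 0}
  ]
}}

```text
clock: 28.15
ee_pos: [0.4988, 0.1414, 0.1502]
orientation: [-2.643, 0.553, 1.236]
wrist_force: [-0.3, -0.0, -2.5]
width: 0.625
grasp_force: 43.5
```

Request:
{"api": "move_arm", "payload": {
  "targets": [
    {"hand": 1,"translation": [0,0,0],"turn": 0},
    {"hand": 1,"translation": [0,0,0],"turn": 0},
    {"hand": 1,"translation": [0,0,0],"turn": 0},
    {"hand": 1,"translation": [0,0,0],"turn": 0},
    {"hand": 1,"translation": [0,0,0],"turn": 0}
  ]
}}

```text
clock: 28.65
ee_pos: [0.4988, 0.1414, 0.1502]
orientation: [-2.643, 0.55, 1.235]
wrist_force: [0.3, -0.2, -2.4]
width: 0.627
grasp_force: 43.5
```

```bash
cat > reds.py <<'E'
from h import *
for n in("scene","top"):
    c=grab(n); h=cv2.cvtColor(c["color"],cv2.COLOR_RGB2HSV)
    m=(((h[...,0]<6)|(h[...,0]>172))&(h[...,1]>140)&(h[...,2]>60)).astype(np.uint8)
    k,L,st,ce=cv2.connectedComponentsWithStats(m)
    print(n,[(ce[i].round().astype(int).tolist(),int(st[i,4]),onplane(c,[ce[i]],.014).round(3)[0,:2].tolist()) for i in range(1,k) if 6<st[i,4]<400])
E
python3 reds.py; python3 pour.py 15 -8 .503 .08 .155
```

```text
scene [([443, 139], 7, [1.196, -0.032]), ([435, 146], 69, [1.149, -0.024]), ([195, 201], 59, [0.593, 0.373]), ([238, 207], 52, [0.631, 0.268]), ([247, 243], 21, [0.545, 0.168]), ([266, 247], 83, [0.558, 0.127]), ([254, 253], 22, [0.529, 0.135]), ([268, 258], 28, [0.532, 0.101])]
top [([136, 220], 379, [0.619, 0.346])]
0 [ 0.1   0.36 -0.17]
1 [ 0.05  0.37 -0.17]
2 [-0.01  0.38 -0.17]
3 [-0.06  0.37 -0.17]
4 [-0.11  0.36 -0.17]
5 [-0.16  0.34 -0.17]
6 [-0.21  0.32 -0.17]
7 [-0.25  0.28 -0.17]
8 [-0.28  0.25 -0.17]
9 [-0.32  0.2  -0.17]
10 [-0.34  0.16 -0.17]
11 [-0.36  0.11 -0.17]
12 [-0.37  0.06 -0.17]
13 [-0.38  0.01 -0.17]
14 [-0.37 -0.05 -0.17]
```

Request:
{"api": "move_arm", "payload": {
  "targets": [
    {"hand": 1,"translation": [0.1,0.36,-0.17],"turn": -8},
    {"hand": 1,"translation": [0.05,0.37,-0.17],"turn": -8},
    {"hand": 1,"translation": [0,0.38,-0.17],"turn": -8},
    {"hand": 1,"translation": [-0.06,0.37,-0.17],"turn": -8},
    {"hand": 1,"translation": [-0.11,0.36,-0.17],"turn": -8},
    {"hand": 1,"translation": [-0.16,0.34,-0.17],"turn": -8},
    {"hand": 1,"translation": [-0.21,0.32,-0.17],"turn": -8},
    {"hand": 1,"translation": [-0.25,0.28,-0.17],"turn": -8}
  ]
}}

```text
clock: 29.55
ee_pos: [0.5014, 0.1084, 0.1529]
orientation: [-2.261, -0.841, 0.812]
wrist_force: [-0.5, -0.8, -1.7]
width: 0.628
grasp_force: 43.4
```

Request:
{"api": "move_arm", "payload": {
  "targets": [
    {"hand": 1,"translation": [-0.28,0.25,-0.17],"turn": -8},
    {"hand": 1,"translation": [-0.32,0.2,-0.17],"turn": -8},
    {"hand": 1,"translation": [-0.34,0.16,-0.17],"turn": -8},
    {"hand": 1,"translation": [-0.36,0.11,-0.17],"turn": -8},
    {"hand": 1,"translation": [-0.37,0.06,-0.17],"turn": -8},
    {"hand": 1,"translation": [-0.38,0.01,-0.17],"turn": -8},
    {"hand": 1,"translation": [-0.37,-0.05,-0.17],"turn": -8}
  ]
}}

```text
clock: 30.25
ee_pos: [0.5036, 0.0797, 0.1554]
orientation: [-1.519, -1.712, 0.332]
wrist_force: [-0.0, 0.1, -2.1]
width: 0.629
grasp_force: 43.4
```

Request:
{"api": "move_arm", "payload": {
  "targets": [
    {"hand": 1,"translation": [0,0,0],"turn": -8},
    {"hand": 1,"translation": [0,0,0],"turn": -8},
    {"hand": 1,"translation": [0,0,0],"turn": -8},
    {"hand": 1,"translation": [0,0,0],"turn": -8},
    {"hand": 1,"translation": [0,0,0],"turn": -8},
    {"hand": 1,"translation": [0,0,0],"turn": -8},
    {"hand": 1,"translation": [0,0,0],"turn": -8},
    {"hand": 1,"translation": [0,0,0],"turn": -4}
  ]
}}

```text
clock: 31.05
ee_pos: [0.5036, 0.0798, 0.1553]
orientation: [-0.458, -2.23, -0.219]
wrist_force: [0.7, 0.3, -2.2]
width: 0.629
grasp_force: 43.4
```

```bash
python3 to.py .5397 -.144 .155; python3 reds.py
```

```text
31.05 [-0.044  0.769  1.443  0.284  1.762 -1.279] [0.5036 0.0798 0.1553]
[[-0.59   0.396 -0.703]
 [ 0.251  0.918  0.306]
 [ 0.767  0.004 -0.641]]
shift cm [ -7.78 -19.12  -9.37]
scene [([443, 139], 7, [1.196, -0.032]), ([435, 146], 70, [1.149, -0.024]), ([210, 202], 245, [0.611, 0.34]), ([281, 223], 35, [0.639, 0.147]), ([247, 243], 26, [0.545, 0.168]), ([269, 255], 62, [0.543, 0.105]), ([255, 253], 25, [0.529, 0.135])]
top [([136, 221], 374, [0.618, 0.346])]
```

Request:
{"api": "move_arm", "payload": {
  "targets": [
    {"hand": 1,"translation": [-0.97,-2.39,-1.17],"turn": 0.2},
    {"hand": 1,"translation": [-0.97,-2.39,-1.17],"turn": 0},
    {"hand": 1,"translation": [-0.97,-2.39,-1.17],"turn": 0},
    {"hand": 1,"translation": [-0.97,-2.39,-1.17],"turn": 0},
    {"hand": 1,"translation": [-0.97,-2.39,-1.17],"turn": 0},
    {"hand": 1,"translation": [-0.97,-2.39,-1.17],"turn": 0},
    {"hand": 1,"translation": [-0.97,-2.39,-1.17],"turn": 0},
    {"hand": 1,"translation": [-0.97,-2.39,-1.17],"turn": 0}
  ]
}}

```text
clock: 31.95
ee_pos: [0.5385, -0.1451, 0.1562]
orientation: [-0.47, -2.227, -0.214]
wrist_force: [0.1, -0.8, -1.7]
width: 0.632
grasp_force: 43.5
```

Request:
{"api": "move_arm", "payload": {
  "targets": [
    {"hand": 1,"translation": [0,0,0],"turn": 0},
    {"hand": 1,"translation": [-1.5,0,1.25],"turn": 0},
    {"hand": 1,"translation": [-1.5,0,1.25],"turn": 0},
    {"hand": 1,"translation": [-1.5,0,1.25],"turn": 0},
    {"hand": 1,"translation": [-1.5,0,1.25],"turn": 0},
    {"hand": 1,"translation": [-0.5,0,0.4],"turn": 0},
    {"hand": 1,"translation": [0,0,0],"turn": 0}
  ]
}}

```text
clock: 32.65
ee_pos: [0.5377, -0.1438, 0.0701]
orientation: [-0.467, -2.225, -0.215]
wrist_force: [-0.9, 0.3, -2.0]
width: 0.627
grasp_force: 43.5
```

```bash
python3 to.py .5397 -.144 .0537; python3 reds.py; python3 tip2.py|tail -1
```

```text
32.65 [-0.322  0.969  1.244  0.069  1.804 -1.495] [ 0.5377 -0.1438  0.0701]
[[-0.585  0.4   -0.706]
 [ 0.258  0.916  0.306]
 [ 0.769 -0.003 -0.639]]
shift cm [-1.38  0.06  0.9 ]
scene [([434, 146], 63, [1.149, -0.023]), ([211, 202], 259, [0.611, 0.339]), ([247, 243], 23, [0.545, 0.168]), ([266, 247], 83, [0.558, 0.128]), ([254, 253], 21, [0.529, 0.135]), ([268, 258], 27, [0.533, 0.101]), ([394, 293], 14, [0.589, -0.165])]
top [([137, 220], 379, [0.618, 0.346]), ([257, 251], 195, [0.559, 0.127]), ([235, 259], 63, [0.545, 0.167]), ([272, 265], 64, [0.534, 0.101]), ([253, 268], 62, [0.53, 0.134]), ([281, 273], 63, [0.52, 0.085]), ([261, 306], 65, [0.462, 0.12])]
carton 1 ((592.9596557617188, -121.62915802001953), (0.0, 0.0), 0.0)
```

All eight pellets are in the dish. I'll lower the last 1.6 cm.

Request:
{"api": "move_arm", "payload": {
  "targets": [
    {"hand": 1,"translation": [-0.5,0,0.4],"turn": 0},
    {"hand": 1,"translation": [-0.4,0,0.33],"turn": 0},
    {"hand": 1,"translation": [-0.2,0,0.15],"turn": 0},
    {"hand": 1,"translation": [-0.08,0,0.07],"turn": 0},
    {"hand": 1,"translation": [0,0,0],"turn": 0}
  ]
}}

```text
clock: 33.3
ee_pos: [0.5387, -0.1445, 0.0565]
orientation: [-0.467, -2.227, -0.215]
wrist_force: [0.1, -0.2, -2.7]
width: 0.622
grasp_force: 43.5
```

```bash
python3 to.py .5397 -.144 .0537; python3 tip2.py|tail -1
```

```text
33.3 [-0.323  0.986  1.241  0.069  1.787 -1.496] [ 0.5387 -0.1445  0.0565]
[[-0.587  0.401 -0.704]
 [ 0.259  0.916  0.306]
 [ 0.767 -0.003 -0.641]]
shift cm [-0.26  0.09  0.12]
carton 989 ((559.5586547851562, -151.39407348632812), (56.590545654296875, 91.61978149414062), 66.83187866210938)
```

Request:
{"api": "move_arm", "payload": {
  "targets": [
    {"hand": 1,"translation": [-0.12,0,0.1],"turn": 0},
    {"hand": 1,"translation": [-0.12,0,0.1],"turn": 0},
    {"hand": 1,"translation": [0,0,0],"turn": 0}
  ]
}}

```text
clock: 33.65
ee_pos: [0.5389, -0.1446, 0.0538]
orientation: [-0.467, -2.228, -0.215]
wrist_force: [1.1, 0.0, 0.0]
width: 0.625
grasp_force: 43.6
```

Request:
{"api": "move_arm", "payload": {
  "targets": [
    {"hand": 1,"translation": [-0.06,0,0.05],"turn": 0},
    {"hand": 1,"translation": [0,0,0],"turn": 0}
  ]
}}

```text
clock: 33.85
ee_pos: [0.539, -0.1446, 0.0536]
orientation: [-0.467, -2.228, -0.215]
wrist_force: [1.9, -1.5, 5.7]
width: 0.627
grasp_force: 44.1
```

Touching the desk. I'll release and back out along the tool axis.

Request:
{"api": "move_arm", "payload": {
  "targets": [
    {"hand": 0,"translation": [0,0,0],"turn": 0},
    {"hand": 0,"translation": [0,0,0],"turn": 0},
    {"hand": 0,"translation": [0,0,0],"turn": 0},
    {"hand": 0,"translation": [0,0,0],"turn": 0},
    {"hand": 0,"translation": [0,0,-1],"turn": 0},
    {"hand": 0,"translation": [0,0,-3],"turn": 0},
    {"hand": 0,"translation": [0,0,-4],"turn": 0},
    {"hand": 0,"translation": [0,0,-4],"turn": 0}
  ]
}}

```text
clock: 34.65
ee_pos: [0.6242, -0.1817, 0.1312]
orientation: [-0.467, -2.228, -0.215]
wrist_force: [1.6, -0.2, -0.5]
width: 1.003
grasp_force: 0.0
```

Request:
{"api": "move_arm", "payload": {
  "targets": [
    {"hand": 0,"translation": [0,0,-4],"turn": 0},
    {"hand": 0,"translation": [0,0,-4],"turn": 0},
    {"hand": 0,"translation": [0,0,-4],"turn": 0},
    {"hand": 0,"translation": [0,0,0],"turn": 0}
  ]
}}

```text
clock: 35.05
ee_pos: [0.7113, -0.2198, 0.2108]
orientation: [-0.47, -2.238, -0.214]
wrist_force: [-0.5, 0.4, 0.1]
width: 1.002
grasp_force: 0.0
```

```bash
python3 tip2.py|tail -1; python3 reds.py; python3 - <<'E'
from h import *
c=grab("scene"); save(c,"z1.png",(200,140,500,350),2.6)
E
```

```text
carton 1135 ((557.85009765625, -153.48599243164062), (54.975502014160156, 89.33529663085938), 67.29627227783203)
scene [([442, 139], 10, [1.196, -0.028]), ([434, 146], 70, [1.149, -0.023]), ([213, 202], 206, [0.614, 0.334]), ([247, 243], 22, [0.545, 0.169]), ([266, 247], 79, [0.558, 0.127]), ([254, 253], 21, [0.528, 0.135]), ([268, 259], 30, [0.532, 0.1]), ([394, 299], 7, [0.574, -0.171])]
top [([137, 221], 388, [0.618, 0.346]), ([247, 248], 64, [0.565, 0.145]), ([262, 252], 130, [0.556, 0.118]), ([235, 259], 63, [0.545, 0.167]), ([272, 265], 64, [0.534, 0.101]), ([253, 268], 61, [0.53, 0.134]), ([281, 273], 63, [0.52, 0.085]), ([261, 306], 64, [0.462, 0.12])]
```

View pics/z1.png

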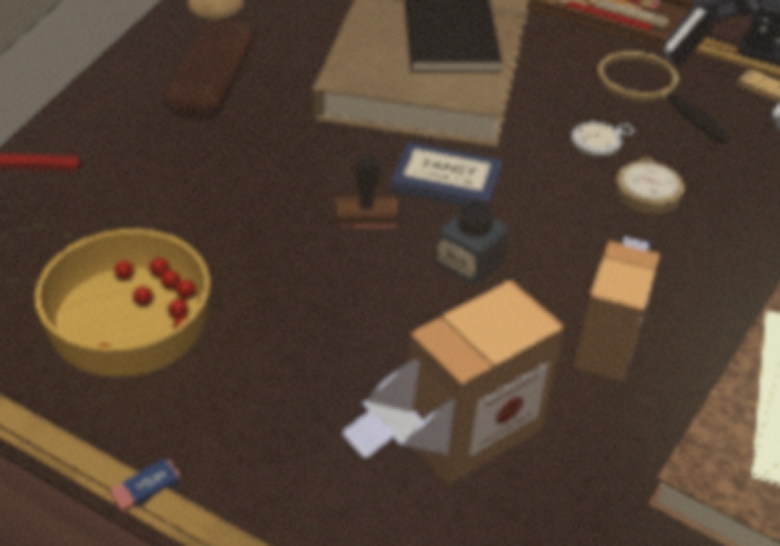

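The carton stands upright at (485,390) with its spout out, the pellets are in the dish at (150,280), and the bystanders are where they were.

```bash
python3 -c "
from station import ctrl; print(ctrl.close_job())"
```

```text
the job is handed in; nothing more can be done
None
```

The spout is pulled out and all eight pellets are in the brass dish. The carton stands upright at its old spot, clear of the dish, with the spout still out; the job was handed in at about 35 s.

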